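Lock the loose elbow of the swing-arm makeup mirror and hang its spanner away

ROBOT

A 6-joint arm with a two-finger parallel gripper is mounted at the origin on the work surface. World frame = base frame: x ahead of the robot, y to its left, z up, the work surface at z = 0. Lengths are in mm, angles in rad, forces in N, time in s.
With the tool pointing down it reaches from about 400 to 925 mm from the base axis. Payload 12.5 kg.
Tool frame: the origin (TCP) lies midway between the tips of the shut fingers; the grasp point (between the pads) lies 19 mm behind it; z points along the fingers, y is the line along which they close (so a half turn about z gives the same grasp; the last joint's range is limited). The gripper opens to 95 mm and grips with 3 to 60 N. Pads are 20 mm wide; open, the fingers measure 119 mm over their backs; the gripper's body (75 mm by 180 mm) begins 59 mm behind the grasp point.
Start: joints at [1.223, 0.491, 1.559, -0, 1.092, -0.106], TCP at [149.638, 606.84, 214.661] pointing down, gripper open.
Joint ranges: [-3.1, 3.1], [-0.84, 2.19], [0.05, 2.79], [-1.13, 4.28], [0.06, 2.93], [-2.69, 2.69]. Speed limits (rad/s): [2.22, 2.22, 2.79, 3.14, 3.14, 3.14].

INTERFACE

Orientations are given as [roll, pitch, yaw] about the fixed x, y, z axes, in that order (R = Rz(yaw) Ry(pitch) Rx(roll)).
In Python, from cell import state, read_camera, camera_info, env gives the robot as it stands.
- The arm moves only by the tool move_arm, never from a script. Its argument "commands" is a list of rows, each a list of 3 entries, a list of its own where there are three numbers: the shift along the world's x, y, z in cm, then the turn, a rotation vector about the world's x, y, z in degrees, then the opening, from 0 (shut) to 1 (fully open). A call has 1 to 10 rows; each row shifts and turns the commanded pose from where the row before left it; what a row does not reach is not made up. A row lasts 1/10 s, in which the tool goes at most 50 mm and 8.59 degrees, less where a joint would pass 70% of its speed; a pose out of reach is approached as far as the arm can. A call with a gripper value outside its range is refused whole. The fingers move at their own pace and stop on an object; the grip force is fixed at half the most. Time passes only in rows, so rows that do not move let the fingers close. It gives the time, the measured TCP pose, the force, the opening and the grip force at its end, in the units of the state.
- state(): the state, without advancing time (a new reading comes with each control period).
- read_camera(name): name is "scene" or "top" or "wrist"; returns the picture (480x640x3 uint8, blue, green, red); there is no depth.
- camera_info(name): a dict with "K" (3x3 intrinsics, pixels), "cam_to_world" (4x4, takes a point from camera to world coordinates). Camera axes: x right, y down, z forward; pixel columns grow to the right and rows downward; lengths in mm; the calibration is good to about 2 mm. The wrist camera is an equidistant fisheye: a pixel r from the principal point sees the ray r / f radians off the axis. A picture is of the moment at which its call begins: read the wrist's pose just before it. camera_info takes no time and is no camera call; for the wrist camera it gives the pose at the moment of the call.
- env.job_done(): hands the job in; it is judged then, once.
The state is a dict: "t": time; "joints": joint angles; "qvel": joint speeds; "tau": joint torques, N m; "eef_pos": TCP position; "tcp_rot": TCP orientation; "ft_force": force on the tool from outside, world axes, zero at the start; "moment": the same for the moment, N m; "opening": opening from 0.0 (shut) to 1.0 (fully open); "grip_force": force on a finger pad.
Only numpy, scipy, OpenCV 4.12 (cv2) and the standard library are available. Lean on these libraries where they do the work, as an engineer would, in place of code of your own. Each camera call takes 0.05 s, during which the arm holds its last target. There are 200 camera calls.

TASK

The elbow of the swing-arm makeup mirror has worked loose: lay the flat spanner with its jaws round the flats of the pivot pin, on top of the round locknut, and its handle on the stand's collar just left of the post end (seen from the pin), so that the pin cannot turn along, and let go. Tighten the locknut clockwise by hand to its firm stop, the pin keeping its setting. Then hang the spanner by its hooked tail over the rim of the brush cup, jaws down outside the cup, without disturbing anything else.

Things in the scene. Friction and masses are not known exactly. Their poses are not given: they have to be found in the camera images.
- pin_flats (a point): steel pivot pin standing up through the locknut; two upright flats 14 mm apart, 19 mm long. Point on the pin's axis, 104 mm above the dresser, 3.5 mm above the nut's top (mid-thickness of a spanner lying on the nut). x axis along the flats, towards the post at the pin's setting; z up. Flats end 10 mm above this point, a tapered tip 14 mm above it
- pin (a joint): turn of the pin in the elbow, rad, positive anticlockwise from above; 0 is its setting: flats along a spanner handle that lies against the post. It turns easily (0.03 N m), more easily than the nut on it: a nut turned without a spanner on the flats only carries the pin round. In the jaws it has a play of about 0.16 rad either way
- locknut_mid (a point): round knurled steel locknut, 42 mm in diameter, 13.5 mm high, turned by gripping its sides from above. Point on the axis at half height, 93.5 mm above the dresser. It sits on the elbow's boss (34 mm in diameter); the two arms of the stand leave the boss below, their tops 24 mm below this point
- locknut (a joint): turn of the locknut on the pin, rad, growing clockwise seen from above; negative is loose (0.65 to 1.0 at the start), 0 is jammed tight on the elbow, a firm stop. The thread drags with 0.1 N m
- post_stop (a point): left side of the stand's post end, a 12 mm brass rod that stands 23 mm above a 36 mm collar whose flat top is level with the nut's top. Height 104 mm. The point has the stand's axes: x runs from the pin along a spanner lying against the post, y left, z up; from the pin's axis the rod's axis is 76 mm in x and 13 mm in -y. A spanner along x clears the rod by 0.5 mm
- stand: the fixed mirror stand of brass, origin on the dresser under the pin's axis, axes as post_stop. Foot: disc 150 mm in diameter, 18 mm high, under the post. The second arm leads to a round mirror 162 mm in diameter at x 180, y 190 mm, facing -x, 100 to 280 mm high
- spanner_grip (a point): handle of the flat steel spanner (134 mm long, about 100 g; handle straight, 13 mm wide, 7 mm thick), point at mid-thickness, 42 mm from the jaw centre; centre of mass 21 mm nearer the tail. x axis along the handle to the hooked tail; z up with the hook pointing down. At the start it lies on the mirrored tray (190 x 130 mm, top 26 mm high), hook hanging over the far edge
- spanner_jaw (a point): centre of the spanner's open jaws at mid-thickness, axes as spanner_grip, which lies 42 mm in +x. Slot 16.5 mm wide, open to -x, its bottom 11.5 mm in +x, the prongs end 13 mm in -x. Head 28.5 mm wide, all within 21 mm of this point
- spanner_hook (a point): hooked tail, axes as spanner_grip: the handle ends in a 4 mm plate turned down (-z), then back towards the jaws as a leg 21 mm long, 4 mm thick, 13 mm wide. Gap between handle and leg 16 mm. Point on the plate's inner face in mid-gap: 117 mm in +x of the jaw centre, 11.5 mm below the handle's mid-thickness. Hung, this face rests on the rim
- cup_rim (a point): centre of the mouth of the tall grey brush cup: 140 mm above the dresser, outer radius 44 mm, wall 4 mm. Fixed by a suction foot of 94 mm diameter. Its brushes lean to its far side (+x of this point) and reach 240 mm; the side towards the robot is free. It stands right or left of the work, exchanged with the jewelry dish
- lipstick_a: closed lipstick tube standing on the near left of the tray, 21 mm in diameter, 74 mm high; origin at its foot. Leave alone
- lipstick_b: closed lipstick tube standing on the near right of the tray, same size. Leave alone
- dish: ceramic jewelry dish, 110 mm in diameter, 24 mm high, origin at its foot. Leave alone
- perfume: glass perfume bottle 36 x 56 x 101 mm, origin at its foot. Leave alone
- jar: cream jar 60 mm in diameter, 42 mm high, origin at its foot. Leave alone
- polish: nail polish bottle 28 mm in diameter, 65 mm high, origin at its foot. Leave alone
- fan: white mini fan on a round foot, 0.16 m high, origin at its foot. Leave alone
Mind the look-alikes: they are no part of the job. Of the things shaped like the part that bears spanner_grip, the bare steel one is meant.

How it is judged:
By the outcome, as a careful person would: the job done as asked, in the order asked, and still so for the second after the job is handed in, with the robot touching nothing.
It also fails if it takes over 72 s, if anything falls off the work surface, if the arm or the gripper's body presses on something with over 40 N, if the wrist force passes 120 N, or if a joint passes its speed limit or range.

## Working session

There is one attempt and no reset: what is moved stays moved. The work goes in short steps, Python scripts to look and compute and a tool call to move; the robot and the scene stay as the last step left them, time stands still between calls to the robot, and variables do not carry over. Pictures are saved under pics/ and viewed, at most 10 in all, crops included, and the job is handed in when it is done.

Besides the shell and the picture viewer there is one more tool, called by a JSON object that holds its "op" and its "data". move_arm: Moves the arm, as the interface text tells. Its arguments: {"type":"object","properties":{"commands":{"type":"array"}},"required":["commands"]}

```bash
mkdir -p pics; ls
cat > h.py <<'E'
import numpy as np, cv2
from cell import state, read_camera, camera_info, env
def snap(n,f):
    ci=camera_info(n); im=read_camera(n); cv2.imwrite('pics/'+f,im); np.savez('pics/'+f[:-4]+'.npz',K=ci['K'],T=ci['cam_to_world']); return im
def ray(f,uv,fish=False):
    d=np.load('pics/'+f+'.npz');K=d['K'];T=d['T']
    x=(uv[0]-K[0,2])/K[0,0];y=(uv[1]-K[1,2])/K[1,1]
    if fish:
        r=np.hypot(x,y);s=np.sin(r)/r if r>1e-9 else 1;v=np.array([x*s,y*s,np.cos(r)])
    else: v=np.array([x,y,1.])
    v=T[:3,:3]@v;return T[:3,3],v/np.linalg.norm(v)
def atz(f,uv,z,fish=False):
    o,v=ray(f,uv,fish);return o+v*(z-o[2])/v[2]
def tri(*rs):
    A=np.zeros((3,3));b=np.zeros(3)
    for o,v in rs:
        P=np.eye(3)-np.outer(v,v);A+=P;b+=P@o
    p=np.linalg.solve(A,b);return p,[np.linalg.norm(np.cross(p-o,v)) for o,v in rs]
def proj(f,p,fish=False):
    d=np.load('pics/'+f+'.npz');K=d['K'];T=d['T'];c=T[:3,:3].T@(np.array(p)-T[:3,3])
    if fish:
        r=np.hypot(c[0],c[1]);th=np.arctan2(r,c[2]);q=c[:2]/r*th
    else:q=c[:2]/c[2]
    return q*[K[0,0],K[1,1]]+K[:2,2]
E
python3 - <<'E'
from h import *
for n in('top','scene','wrist'):
    im=snap(n,n+'0.png'); ci=camera_info(n); print(n,im.shape,np.round(ci['K'],1).tolist(),np.round(ci['cam_to_world'],2).tolist())
print(state())
E
```

```text
pics
top (480, 640, 3) [[478.7, 0.0, 310.8], [0.0, 478.7, 235.6], [0.0, 0.0, 1.0]] [[-0.02, -0.99, 0.16, 332.79], [-1.0, 0.02, -0.03, -22.85], [0.02, -0.16, -0.99, 1013.39], [0.0, 0.0, 0.0, 1.0]]
scene (480, 640, 3) [[624.5, 0.0, 324.9], [0.0, 624.5, 232.3], [0.0, 0.0, 1.0]] [[-0.51, 0.65, -0.57, 1198.86], [0.86, 0.39, -0.33, 414.73], [0.01, -0.65, -0.76, 1093.25], [0.0, 0.0, 0.0, 1.0]]
wrist (480, 640, 3) [[371.6, 0.0, 321.2], [0.0, 371.6, 237.5], [0.0, 0.0, 1.0]] [[0.24, 0.93, 0.28, 68.06], [0.97, -0.23, -0.07, 625.75], [-0.0, 0.29, -0.96, 384.31], [0.0, 0.0, 0.0, 1.0]]
{'t': 0.15, 'joints': array([ 1.22341504e+00,  4.91374977e-01,  1.55930824e+00, -8.92384043e-06,
        1.09173065e+00, -1.05587934e-01]), 'qvel': array([-4.14233691e-05, -2.35724657e-03, -2.10217596e-03, -1.10707182e-05,
        1.42513189e-03, -8.05883289e-04]), 'tau': array([ 1.91927204e-03, -6.12897992e+01, -2.58277649e+01,  6.92762760e-02,
        4.73807263e-02, -9.43208784e-05]), 'eef_pos': array([149.56181434, 606.6501015 , 214.22506771]), 'tcp_rot': array([-3.14077518e+00, -7.86776439e-05,  2.89980338e+00]), 'ft_force': array([ 0.48997314, -0.25953682, -0.81646132]), 'moment': array([-0.00138425,  0.02978759,  0.00218682]), 'grip_force': 0.0, 'opening': 0.9990804545266434}
```

View pics/top0.png

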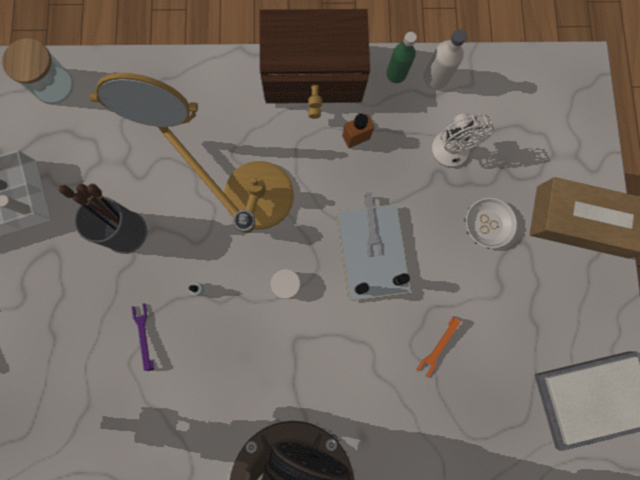

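View pics/scene0.png

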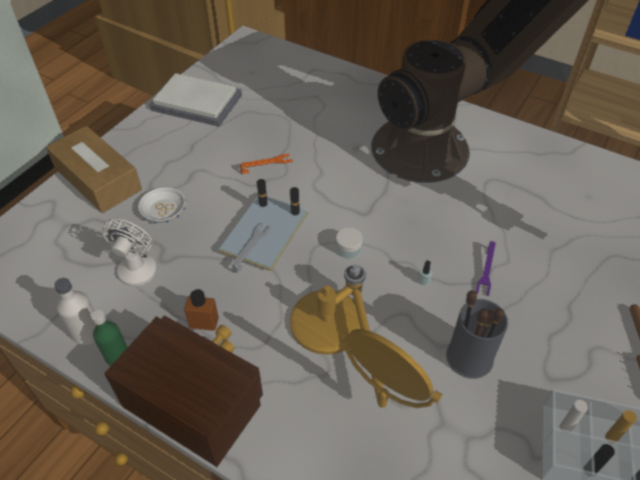

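Top view: a grey steel spanner on the tray at (374,225), plus look-alikes in purple (144,338) and orange (438,347). The grey one on the mirrored tray is bare steel, so that is the one meant. The pin and nut are at (244,219), the post at (257,187), and the cup on the left at (110,225). I'll confirm in enlarged crops.

Run:
```python
from h import *
im=cv2.imread('pics/top0.png')[165:310,225:420]; cv2.imwrite('pics/topc.png',cv2.resize(im,None,fx=4,fy=4,interpolation=cv2.INTER_CUBIC))
im=cv2.imread('pics/scene0.png')[180:350,220:400]; cv2.imwrite('pics/scenec.png',cv2.resize(im,None,fx=3.5,fy=3.5,interpolation=cv2.INTER_CUBIC))
```

```text
(no output)
```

View pics/topc.png

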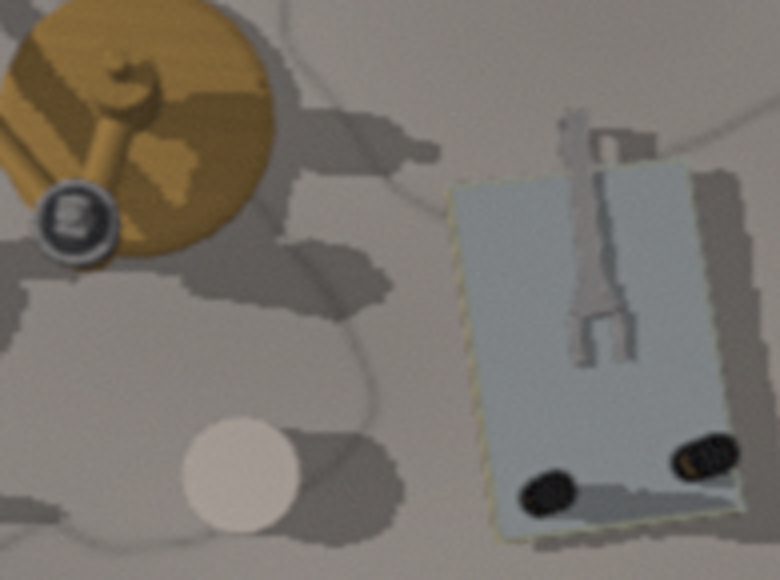

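View pics/scenec.png

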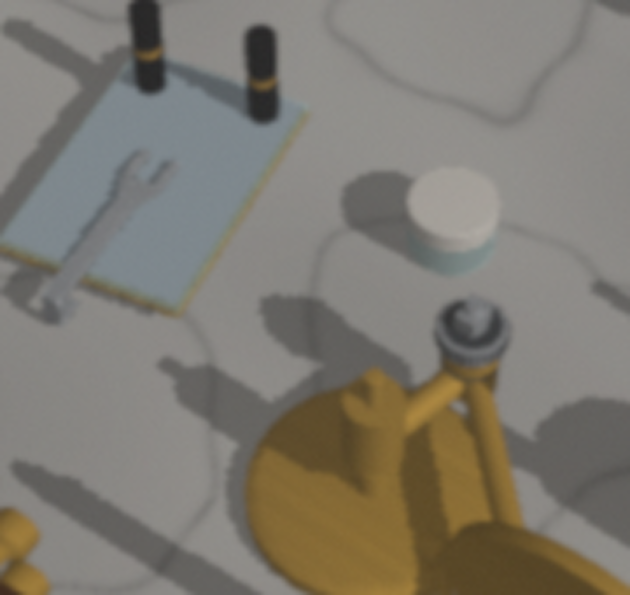

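The crops show the grey spanner with its jaws towards the robot, prong tips at crop (583,366)/(628,361), and tail hook at (573,112) over the far tray edge. It has a hook and no paint, so it is the one. The nut is at top crop (76,222) and scene crop (473,325).

Run:
```python
from h import *
T=lambda u,v:((u+.5)/4-.5+225,(v+.5)/4-.5+165)
S=lambda u,v:((u+.5)/3.5-.5+220,(v+.5)/3.5-.5+180)
t=lambda uv:ray('top0',uv); s=lambda uv:ray('scene0',uv)
for n,a,b in[('nut',(77,222),(473,327)),('tail',(573,112),(52,305)),('prongmid',(605,363),(156,157)),('slotbot',(600,315),(143,187)),('postend',(120,65),(377,376))]:
    print(n,tri(t(T(*a)),s(S(*b))))
print('nut top z100',atz('top0',T(77,222),100),atz('scene0',S(473,327),100))
print('post z123',atz('top0',T(119,64),127),atz('scene0',S(377,376),127))
for n,a in[('tail',(573,112)),('prong',(605,363)),('slotb',(600,315)),('neck',(594,280))]:print(n,atz('top0',T(*a),33))
for n,a in[('tail',(52,305)),('prong',(156,157)),('slotb',(145,187))]:print(n,atz('scene0',S(*a),33))
c=tri(t((100,228)),s((478,328)));print(c)
print(atz('top0',(110,226),140))
im=cv2.imread('pics/top0.png')[160:270,45:165];a=cv2.resize(im,None,fx=4,fy=4,interpolation=cv2.INTER_CUBIC)
im=cv2.imread('pics/scene0.png')[270:390,430:530];b=cv2.resize(im,None,fx=3.66,fy=3.66,interpolation=cv2.INTER_CUBIC)
print(a.shape,b.shape);m=np.hstack([cv2.resize(a[:,:420],(420,440)),b[:439].copy() if b.shape[0]==440 else cv2.resize(b,(366,440))]) ;cv2.imwrite('pics/cup.png',m)
```

```text
nut (array([514.93066662,  85.21359437,  96.40694094]), [np.float64(2.057967950028202), np.float64(2.0579679500281927)])
tail (array([ 584.30743729, -169.39180602,   25.65067374]), [np.float64(2.2877409179400123), np.float64(2.2877409179400856)])
prongmid (array([ 450.20927856, -181.83376561,   25.8580875 ]), [np.float64(1.0627998529402563), np.float64(1.0627998529403524)])
slotbot (array([ 474.78657766, -178.43787698,   23.11374975]), [np.float64(3.556289057369653), np.float64(3.5562890573696864)])
postend (array([586.88008554,  62.80384878, 118.51920139]), [np.float64(2.77051342599053), np.float64(2.7705134259905564)])
nut top z100 [515.12990802  82.95454812 100.        ] [516.45706027  88.22471188 100.        ]
post z123 [586.21883803  60.01973571 127.        ] [591.06423349  68.36850052 127.        ]
tail [ 583.51932069 -170.37546663   33.        ]
prong [ 449.83414135 -181.64943474   33.        ]
slotb [ 474.95131664 -180.11346498   33.        ]
neck [ 493.41566154 -177.75591305   33.        ]
tail [ 587.90486106 -163.0817816    33.        ]
prong [ 454.91237086 -176.79505441   33.        ]
slotb [ 479.8222511 -168.3493896   33.       ]
(array([506.82004415, 352.19166835, 100.03477589]), [np.float64(6.439916738723471), np.float64(6.439916738723575)])
[500.0822745  323.64590166 140.        ]
(440, 480, 3) (439, 366, 3)
```

View pics/cup.png

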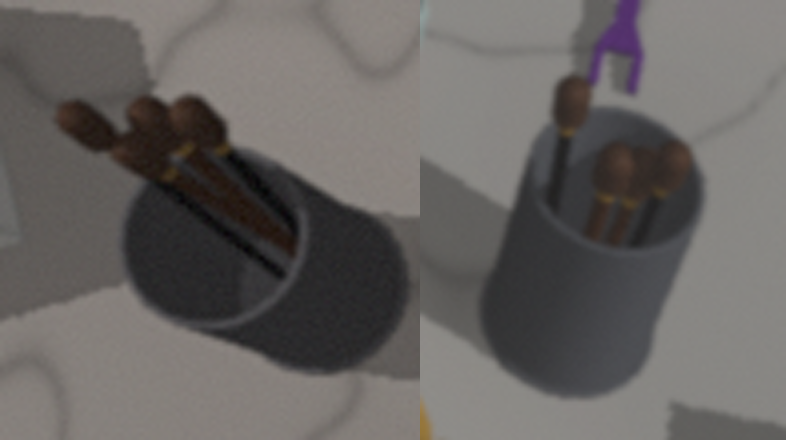

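Rim of the cup is at left crop (214,236) and right crop (619,180). The brushes lean far and left, and the robot side is free. I'll go over the pin for a near view with the wrist camera.

{"op": "move_arm", "data": {"commands": [[[2.5,-4.3,0],[0,0,0],1],[[2.5,-4.3,0],[0,0,0],1],[[2.5,-4.3,0],[0,0,0],1],[[2.5,-4.3,0],[0,0,0],1],[[2.5,-4.3,0],[0,0,0],1],[[2.5,-4.3,0],[0,0,0],1],[[2.5,-4.3,0],[0,0,0],1],[[2.5,-4.3,0],[0,0,0],1],[[2.5,-4.3,0],[0,0,0],1],[[2.5,-4.3,0],[0,0,0],1]]}}

```text
t: 1.15
eef_pos: [400.2, 174.9, 214.8]
tcp_rot: [3.141, 0.0, 2.9]
ft_force: [0.7, 0.2, -0.4]
opening: 0.998
grip_force: 0.0
```

{"op": "move_arm", "data": {"commands": [[[2.5,-2.3,0],[0,0,0],1],[[2.5,-2.3,0],[0,0,0],1],[[2.5,-2.3,0],[0,0,0],1],[[2.5,-2.3,0],[0,0,0],1],[[0,0,0],[0,0,0],1]]}}

```text
t: 1.65
eef_pos: [502.0, 82.6, 214.3]
tcp_rot: [-3.141, 0.001, 2.897]
ft_force: [-0.9, 1.0, 0.4]
opening: 0.999
grip_force: 0.0
```

```bash
cat >> h.py <<'E'
def log():
    s=state();open('log.txt','a').write(repr([list(s['joints']),list(s['eef_pos']),list(s['tcp_rot'])])+'\n');return s
E
python3 - <<'E'
from h import *
s=log();print(s['joints'].round(3),s['eef_pos'].round(1),s['tcp_rot'].round(3))
im=snap('wrist','w1.png')
for p in([515,85,100],[587,61,123],[500,335,140]):print(proj('w1',p,True))
E
```

```text
[ 0.033  0.327  1.84  -0.     0.974 -1.293] [502.   82.6 214.3] [-3.141e+00  1.000e-03  2.897e+00]
[329.34859659 248.37944961]
[322.02489456 343.39040955]
[615.10766174 176.16765572]
```

View pics/w1.png

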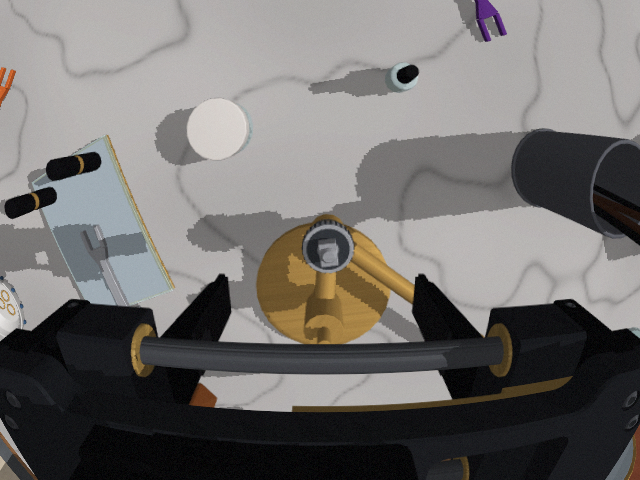

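The wrist view shows the nut at (328,247), the post end at about (325,328), the tray and spanner at left (95,250), and the cup rim at right (~(625,188)). I'll take a second view, shifted, then views over the spanner.

{"op": "move_arm", "data": {"commands": [[[-2,-4.1,0],[0,0,0],1],[[-2,-4.1,0],[0,0,0],1],[[0,0,0],[0,0,0],1],[[0,0,0],[0,0,0],1]]}}

```text
t: 2.1
eef_pos: [459.1, 2.9, 214.9]
tcp_rot: [3.141, 0.0, 2.898]
ft_force: [0.7, -0.0, -0.0]
opening: 1.004
grip_force: 0.0
```

Run:
```python
from h import *
s=log();snap('wrist','w1b.png')
```

{"op": "move_arm", "data": {"commands": [[[-0.5,-4.4,0],[0,0,6.2],1],[[-0.5,-4.4,0],[0,0,6.2],1],[[-0.5,-4.4,0],[0,0,6.2],1],[[-0.5,-4.4,0],[0,0,0],1],[[0,0,0],[0,0,0],1],[[0,0,0],[0,0,0],1]]}}

```text
t: 2.75
eef_pos: [439.9, -172.8, 214.4]
tcp_rot: [3.141, -0.0, -3.06]
ft_force: [0.1, 0.5, 0.6]
opening: 1.0
grip_force: 0.0
```

Run:
```python
from h import *
s=log();snap('wrist','w2a.png');print(s['eef_pos'])
```

```text
[ 439.93515856 -172.79687025  214.41191277]
```

{"op": "move_arm", "data": {"commands": [[[4,-0.5,-2],[0,0,0],1],[[4,-0.5,-2],[0,0,0],1],[[0,0,0],[0,0,0],1],[[0,0,0],[0,0,0],1]]}}

```text
t: 3.2
eef_pos: [520.0, -181.1, 173.7]
tcp_rot: [3.14, -0.002, -3.056]
ft_force: [-1.0, -0.3, -0.1]
opening: 1.002
grip_force: 0.0
```

Run:
```python
from h import *
s=log();snap('wrist','w2b.png');print(s['eef_pos'],s['tcp_rot'])
def crop(f,p,k,W=400,H=300):
    c=np.round(proj(f,p,True)).astype(int);w,h=int(W/k),int(H/k)
    x0,y0=c[0]-w//2,c[1]-h//2
    x0=max(0,min(640-w,x0));y0=max(0,min(480-h,y0))
    im=cv2.imread('pics/'+f+'.png')[y0:y0+h,x0:x0+w];print(f,x0,y0,k)
    return cv2.resize(im,(W,H),interpolation=cv2.INTER_CUBIC)
m=np.vstack([np.hstack([crop('w1',[530,80,100],4),crop('w1b',[545,75,100],4)]),np.hstack([crop('w2a',[515,-176,33],2.5),crop('w2b',[515,-176,33],2.5)])])
cv2.imwrite('pics/comp1.png',m)
```

```text
[ 519.97601463 -181.0964886   173.74652841] [ 3.14028992e+00 -1.82468838e-03 -3.05591971e+00]
w1 278 230 4
w1b 375 269 4
w2a 233 225 2.5
w2b 248 161 2.5
```

View pics/comp1.png

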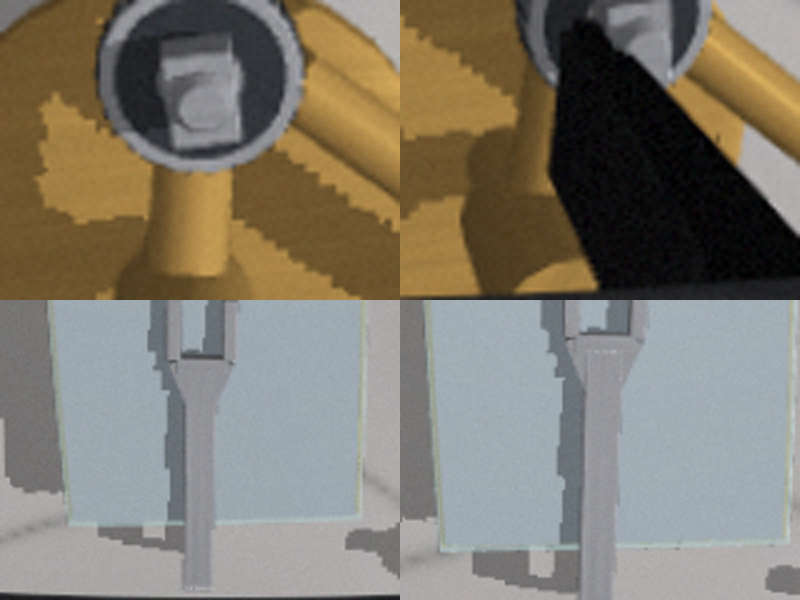

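Spanner: slot bottom at w2a crop (204,357) and w2b crop (605,335), with the tail end at w2a crop (198,590). I'll take a clear view of nut and post together from farther out.

{"op": "move_arm", "data": {"commands": [[[0.5,4.0,3],[0,0,-1.5],1],[[1,4.8,1],[0,0,-1.5],1],[[1,4.8,0],[0,0,-1.5],1],[[1,4.8,0],[0,0,-1.5],1],[[1,4.5,0],[0,0,0],1],[[0,0,0],[0,0,0],1],[[0,0,0],[0,0,0],1]]}}

```text
t: 3.95
eef_pos: [563.9, 46.9, 215.4]
tcp_rot: [-3.142, 0.001, 3.123]
ft_force: [0.5, -0.5, 0.9]
opening: 1.004
grip_force: 0.0
```

Run:
```python
from h import *
s=log();snap('wrist','w3a.png');print(s['eef_pos'])
```

```text
[563.85495537  46.89824028 215.36051177]
```

{"op": "move_arm", "data": {"commands": [[[-3,3.5,0],[0,0,0],1],[[0,0,0],[0,0,0],1],[[0,0,0],[0,0,0],1]]}}

```text
t: 4.3
eef_pos: [534.2, 79.9, 215.2]
tcp_rot: [-3.142, 0.001, 3.119]
ft_force: [-0.2, -1.1, -0.3]
opening: 1.002
grip_force: 0.0
```

```bash
cat >> h.py <<'E'
def crop(f,p,k,W=400,H=300):
    c=np.round(proj(f,p,True)).astype(int);w,h=int(W/k),int(H/k)
    x0,y0=c[0]-w//2,c[1]-h//2
    x0=max(0,min(640-w,x0));y0=max(0,min(480-h,y0))
    im=cv2.imread('pics/'+f+'.png')[y0:y0+h,x0:x0+w];print(f,x0,y0,k)
    return cv2.resize(im,(W,H),interpolation=cv2.INTER_CUBIC)
E
python3 - <<'E'
from h import *
s=log();snap('wrist','w3b.png');print(s['eef_pos'])
a=crop('w3a',[550,75,110],4,400,600);b=crop('w3b',[550,75,110],4,400,600)
cv2.imwrite('pics/comp2.png',np.hstack([a,b]))
E
```

```text
[534.2438003   79.88574046 215.20507897]
w3a 308 145 4
w3b 266 182 4
```

View pics/comp2.png

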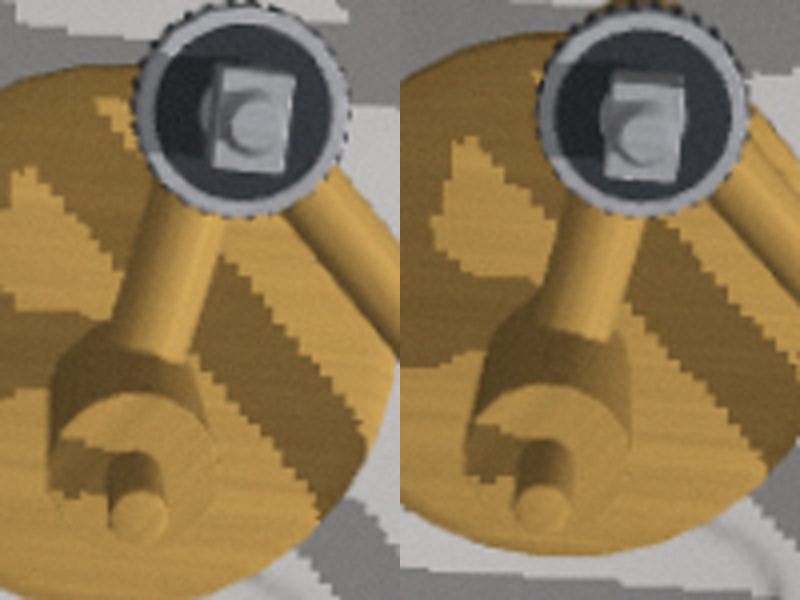

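In both crops (w3a/w3b) the nut ring centre is at (242,110)/(642,113) and the rod tip at (139,515)/(544,508). The flats run along the post direction.

Run:
```python
from h import *
F=lambda f,x0,y0,k:(lambda u,v:ray(f,((u+.5)/k-.5+x0,(v+.5)/k-.5+y0),True))
a=F('w3a',308,145,4);b=F('w3b',266,182,4);w1=F('w1',278,230,4)
nut=tri(a(242,110),b(242,113),w1(200,70));print('nut',nut)
rod=tri(a(139,515),b(144,508));print('rod',rod)
col=tri(a(133,470),b(150,465));print('col',col)
Z=lambda r,z:r[0]+r[1]*(z-r[0][2])/r[1][2]
for r,z in[(a(242,110),100.2),(b(242,113),100.2),(w1(200,70),100.2),(a(139,515),123),(b(144,508),123)]:print(Z(r,z).round(1))
n=(Z(a(242,110),100.2)+Z(b(242,113),100.2))/2;r=(Z(a(139,515),123)+Z(b(144,508),123))/2
d=r-n;print('dist',np.hypot(d[0],d[1]),'stand yaw',np.arctan2(d[1],d[0])+np.arctan2(13,76))
# pin flats top edges z=114, corners w3a
L=[Z(a(*q),114) for q in[(219,68),(293,73),(213,168),(288,173)]];print('flat yaw',[np.arctan2(*(L[i+2]-L[i])[[1,0]]) for i in(0,1)])
A=F('w2a',233,225,2.5);B=F('w2b',248,161,2.5)
print('slotbot',tri(A(203.5,57),B(205.5,36)),Z(A(203.5,57),33),Z(B(205.5,36),33))
t=Z(A(198,289),33);s=(Z(A(203.5,57),33)+Z(B(205.5,36),33))/2;print('tail',t,np.linalg.norm(t-s),np.arctan2(*(t-s)[[1,0]]))
h1=Z(B(203,100),33);h2=Z(B(199,280),33);print('handle',h1,h2,np.arctan2(*(h2-h1)[[1,0]]))
C=F('w1',0,0,1)
# cup from base pictures: rim
T=ray('top0',(98.6,218.7));S=ray('scene0',(484.4,319.2));print('cup',tri(T,S),Z(T,140),Z(S,140))
for f in('w3a','w3b','w1','w2a','w1b'):print(f,proj(f,[505,340,140],True),proj(f,[461,340,140],True))
```

```text
nut (array([515.14284748,  83.65084551,  96.18251702]), [np.float64(0.18853938523548636), np.float64(0.33736323572048543), np.float64(0.2517297944238739)])
rod (array([589.76884092,  62.10808537, 120.99345896]), [np.float64(0.21325040644811497), np.float64(0.21325040644818574)])
col (array([586.60987266,  62.23624421, 106.51619121]), [np.float64(1.024765750985063), np.float64(1.0247657509849764)])
[514.6  83.3 100.2]
[514.5  83.4 100.2]
[513.6  83.9 100.2]
[588.8  61.9 123. ]
[588.9  62.4 123. ]
dist 77.23781348092274 stand yaw -0.1094398964770674
flat yaw [np.float64(-0.05845440829191879), np.float64(-0.03940447969006822)]
slotbot (array([ 476.01002502, -177.66257942,   26.12808731]), [np.float64(0.1374009054906409), np.float64(0.13740090549074024)]) [ 473.73477593 -177.58273216   33.        ] [ 475.14126707 -178.04420822   33.        ]
tail [ 582.5400487  -171.83955448   33.        ] 108.26696612524559 0.05520567739443444
handle [ 497.12062846 -176.89430439   33.        ] [ 562.91088498 -172.26050384   33.        ] 0.0703168078970961
cup (array([513.87750598, 349.87865992, 135.45655846]), [np.float64(2.977403297914532), np.float64(2.9774032979145675)]) [514.10570611 345.09066629 140.        ] [515.23141146 352.66291887 140.        ]
w3a [647.03439249 178.86828702] [650.84834921 130.49808319]
w3b [620.80838909 209.26454014] [626.44435962 159.08492875]
w1 [619.1510748  180.94866857] [615.50480184 129.30065264]
w2a [706.23519592 322.40028719] [717.69773711 291.67849228]
w1b [669.69896895 210.61331367] [670.09167477 166.35531522]
```

{"op": "move_arm", "data": {"commands": [[[-0.49,-4.26,0],[0,0,0.9],0.6],[[-0.49,-4.26,0],[0,0,0.9],0.5],[[-0.49,-4.26,0],[0,0,0.9],0.5],[[-0.49,-4.26,0],[0,0,0.9],0.5],[[-0.49,-4.26,0],[0,0,0.8],0.5],[[-0.49,-4.27,-2],[0,0,0.8],0.5],[[0,0,-4.5],[0,0,0],0.5],[[0,0,-4.5],[0,0,0],0.5],[[0,0,-4.0],[0,0,0],0.5],[[0,0,-1.5],[0,0,0],0.5]]}}

```text
t: 5.35
eef_pos: [503.7, -176.1, 46.1]
tcp_rot: [3.139, -0.004, -3.075]
ft_force: [-0.5, -0.2, 0.1]
opening: 0.498
grip_force: 0.0
```

{"op": "move_arm", "data": {"commands": [[[0,0,0],[0,0,0],0.5],[[0,0,0],[0,0,0],0.5]]}}

```text
t: 5.55
eef_pos: [505.4, -176.1, 49.9]
tcp_rot: [-3.141, 0.0, -3.074]
ft_force: [1.0, -0.3, 0.2]
opening: 0.502
grip_force: 0.0
```

Run:
```python
from h import *
s=log();print(s['eef_pos'].round(1),s['tcp_rot'].round(3),s['opening'],s['ft_force'].round(1));snap('wrist','w4.png')
cv2.imwrite('pics/w4c.png',cv2.resize(cv2.imread('pics/w4.png')[100:400,140:500],(720,600),interpolation=cv2.INTER_CUBIC))
```

```text
[ 505.4 -176.1   49.9] [-3.141  0.    -3.074] 0.5018257717862137 [ 1.  -0.3  0.2]
```

{"op": "move_arm", "data": {"commands": [[[0,0,-1.2],[0,0,0],0.5],[[0,0,-0.6],[0,0,0],0.5],[[0,0,-0.3],[0,0,0],0.5],[[0,0,0],[0,0,0],0.5],[[0,0,0],[0,0,0],0.5]]}}

```text
t: 6.1
eef_pos: [505.3, -175.1, 28.6]
tcp_rot: [3.142, 0.0, -3.073]
ft_force: [0.5, 0.4, 0.1]
opening: 0.5
grip_force: 0.0
```

{"op": "move_arm", "data": {"commands": [[[0,0,-0.1],[0,0,0],0.3],[[0,0,0],[0,0,0],0.1],[[0,0,0],[0,0,0],0.0],[[0,0,0],[0,0,0],0.0],[[0,0,0],[0,0,0],0.0],[[0,0,0],[0,0,0],0.0],[[0,0,0],[0,0,0],0.0]]}}

```text
t: 6.8
eef_pos: [505.2, -175.1, 27.6]
tcp_rot: [3.142, 0.0, -3.073]
ft_force: [0.4, -0.4, 0.4]
opening: 0.128
grip_force: 30.0
```

Gripped. Lift and carry it above the pin.

{"op": "move_arm", "data": {"commands": [[[0,0,1],[0,0,0],0],[[0,0,3],[0,0,0],0],[[0,0,4.5],[0,0,0],0],[[0,0.5,4.5],[0,0,0],0],[[0.7,4,2],[0,0,-1.4],0],[[0.9,4.6,0],[0,0,-1.4],0],[[0.9,4.6,0],[0,0,-1.4],0],[[0.9,4.6,0],[0,0,-1.4],0],[[0.9,4.6,0],[0,0,-1.4],0],[[0.86,2.6,0],[0,0,-1.4],0]]}}

```text
t: 7.8
eef_pos: [556.5, 83.0, 178.3]
tcp_rot: [3.141, 0.0, 3.065]
ft_force: [0.3, -1.1, -1.4]
opening: 0.134
grip_force: 30.0
```

{"op": "move_arm", "data": {"commands": [[[0,0,0],[0,0,0],0],[[0,0,0],[0,0,0],0]]}}

```text
t: 8.0
eef_pos: [556.5, 80.3, 177.8]
tcp_rot: [-3.142, -0.0, 3.066]
ft_force: [-0.3, -0.2, -0.2]
opening: 0.133
grip_force: 30.0
```

Run:
```python
from h import *
s=log();print(s['eef_pos'].round(1),s['tcp_rot'].round(4),s['opening'],s['joints'].round(3));snap('wrist','w5.png')
e=s['eef_pos']
print(proj('w5',[514.5,83.4,118],True),proj('w5',[514.5,83.4,e[2]],True))
cv2.imwrite('pics/w5c.png',cv2.resize(cv2.imread('pics/w5.png')[130:355,220:420],(533,600),interpolation=cv2.INTER_CUBIC))
```

```text
[556.5  80.3 177.8] [-3.1415e+00 -1.0000e-04  3.0656e+00] 0.13316081569962215 [ 0.026  0.443  1.758 -0.     0.941 -1.469]
[322.44783062 194.56848464] [322.87107281 217.26060435]
```

View pics/w5c.png

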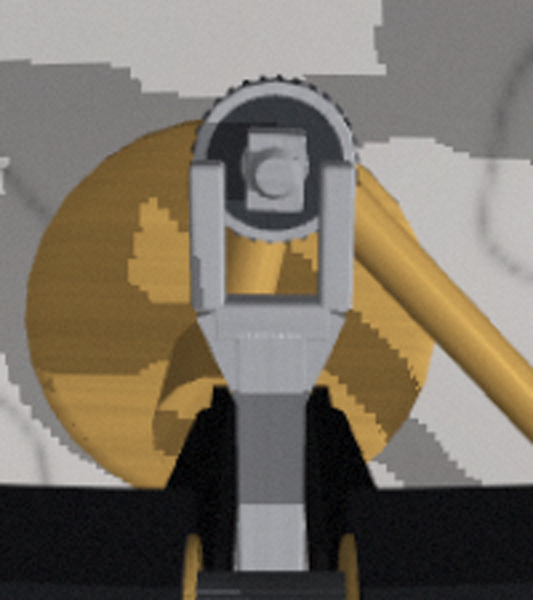

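Run:
```python
from h import *
P=lambda u,v,z:atz('w5',(220+u/2.667,130+v/2.667),z,True)
b=P(273,297,183.2);b2=P(273,304,176.2);t=P(273,163,183.2);print(b,b2,t,np.linalg.norm(b-t),np.arctan2(*(b-t)[[1,0]]))
print('pin tip',P(275,174,118), P(277,165,114))
```

```text
[524.6541256   82.38356348 183.2       ] [528.19043818  82.1407906  176.2       ] [501.09889012  84.14690673 183.2       ] 23.62114513788405 -0.07472055826737749
pin tip [514.96057514  83.78357947 118.        ] [513.54402357  84.3888411  114.        ]
```

The view shows the jaws around the pin (slot bottom at crop (273,297), pin tip at (275,174)), so the alignment is within about 1 mm. Lower it.

{"op": "move_arm", "data": {"commands": [[[0.08,0.04,-2.5],[0,0,0],0],[[0,0,-2],[0,0,0],0],[[0,0,-1],[0,0,0],0],[[0,0,-0.7],[0,0,0],0],[[0,0,-0.4],[0,0,0],0],[[0,0,-0.3],[0,0,0],0],[[0,0,0],[0,0,0],0],[[0,0,0],[0,0,0],0]]}}

```text
t: 8.85
eef_pos: [557.7, 80.3, 108.9]
tcp_rot: [3.142, 0.001, 3.064]
ft_force: [-0.4, 0.9, -1.0]
opening: 0.131
grip_force: 30.0
```

{"op": "move_arm", "data": {"commands": [[[0,0,-0.2],[0,0,0],0],[[0,0,-0.2],[0,0,0],0],[[0,0,0],[0,0,0],0]]}}

```text
t: 9.15
eef_pos: [557.5, 80.3, 104.3]
tcp_rot: [3.142, -0.0, 3.064]
ft_force: [-0.1, 0.7, -0.3]
opening: 0.133
grip_force: 30.0
```

{"op": "move_arm", "data": {"commands": [[[0,0,-0.1],[0,0,0],0],[[0,0,-0.05],[0,0,0],0],[[0,0,0],[0,0,0],0]]}}

```text
t: 9.45
eef_pos: [557.6, 80.3, 103.1]
tcp_rot: [3.141, 0.0, 3.064]
ft_force: [-0.4, 1.5, 0.8]
opening: 0.132
grip_force: 30.0
```

{"op": "move_arm", "data": {"commands": [[[0,0,-0.05],[0,0,0],0],[[0,0,-0.05],[0,0,0],0],[[0,0,0],[0,0,0],0]]}}

```text
t: 9.75
eef_pos: [557.6, 80.3, 102.8]
tcp_rot: [3.141, 0.001, 3.064]
ft_force: [-4.0, -0.0, 10.0]
opening: 0.13
grip_force: 30.0
```

{"op": "move_arm", "data": {"commands": [[[0,-0.05,0.04],[0,0,-0.7],0],[[0,-0.06,0],[0,0,-0.8],0],[[0,0,0],[0,0,0],0]]}}

```text
t: 10.05
eef_pos: [558.0, 79.4, 102.8]
tcp_rot: [3.141, 0.001, 3.037]
ft_force: [-0.5, 3.0, 6.4]
opening: 0.131
grip_force: 30.0
```

{"op": "move_arm", "data": {"commands": [[[0,0,0],[0,0,0],0.16],[[0,0,0],[0,0,0],0.22],[[0,0,0],[0,0,0],0.3],[[0,0,0],[0,0,0],0.4],[[0,0,3],[0,0,0],0.6],[[0,0,4],[0,0,0],0.8],[[-2.15,0.25,3],[0,0,4],0.8],[[-2.15,0.25,0],[0,0,7],0.8],[[0,0,0],[0,0,7],0.8],[[0,0,0],[0,0,7],0.8]]}}

```text
t: 11.05
eef_pos: [514.2, 84.3, 202.9]
tcp_rot: [-3.141, 0.001, -2.804]
ft_force: [0.5, 0.2, 0.3]
opening: 0.79
grip_force: 0.0
```

Run:
```python
from h import *
s=log();print(s['eef_pos'].round(1),s['tcp_rot'].round(4),s['opening'],s['joints'].round(3),s['moment']);snap('wrist','w6.png')
cv2.imwrite('pics/w6c.png',cv2.resize(cv2.imread('pics/w6.png')[150:360,190:470],(800,600),interpolation=cv2.INTER_CUBIC))
```

```text
[514.2  84.3 202.9] [-3.1414e+00  7.0000e-04 -2.8040e+00] 0.7895405988251413 [ 0.036  0.357  1.826  0.     0.957 -1.873] [ 0.01198517 -0.00208581 -0.02763513]
```

View pics/w6c.png

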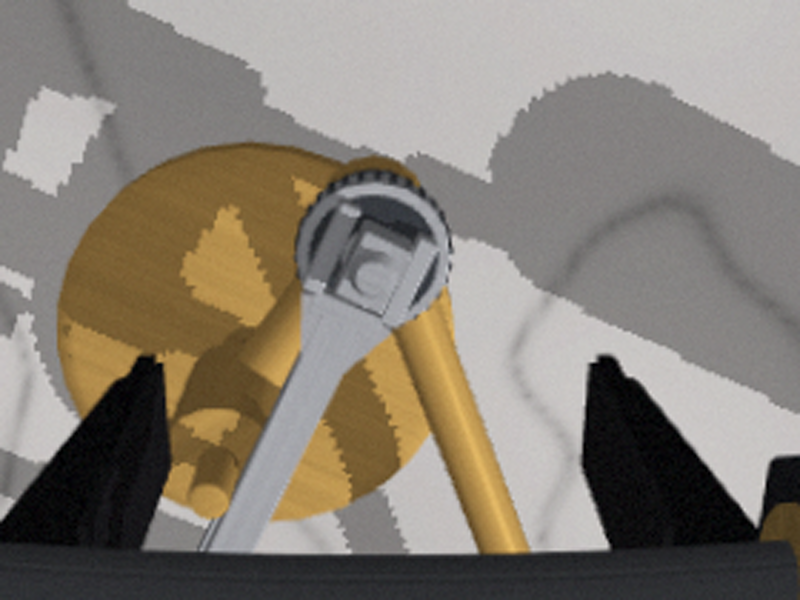

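The spanner sits on the nut with the jaws around the flats, and the handle on the collar lies left of the rod (rod tip at crop (210,497)). Next I grip the nut.

{"op": "move_arm", "data": {"commands": [[[0.04,-0.07,-4],[0,0,0],0.65],[[0,0,-3],[0,0,0],0.65],[[0,0,-2],[0,0,0],0.65],[[0,0,-1.5],[0,0,0],0.65],[[0,0,-1],[0,0,0],0.65],[[0,0,-0.5],[0,0,0],0.65],[[0,0,0],[0,0,0],0.65],[[0,0,0],[0,0,0],0.6],[[0,0,0],[0,0,0],0.55]]}}

```text
t: 12.0
eef_pos: [515.3, 83.5, 83.1]
tcp_rot: [-3.141, 0.001, -2.809]
ft_force: [-0.3, -0.4, 0.4]
opening: 0.575
grip_force: 0.0
```

{"op": "move_arm", "data": {"commands": [[[0,0,0],[0,0,0],0.48],[[0,0,0],[0,0,0],0.44],[[0,0,0],[0,0,0],0.4],[[0,0,0],[0,0,0],0.3],[[0,0,0],[0,0,0],0.3]]}}

```text
t: 12.5
eef_pos: [515.0, 83.7, 82.6]
tcp_rot: [3.141, 0.0, -2.809]
ft_force: [-2.0, 3.9, 4.0]
opening: 0.435
grip_force: 30.0
```

Run:
```python
from h import *
s=log();print(s['eef_pos'].round(1),s['tcp_rot'].round(4),s['opening'],s['ft_force'],s['moment'])
```

```text
[515.   83.7  82.6] [ 3.1414e+00  4.0000e-04 -2.8092e+00] 0.43534724964961646 [-1.99869655  3.92224869  3.97157756] [ 0.6784233   0.23004866 -0.04186243]
```

{"op": "move_arm", "data": {"commands": [[[0,0,0],[0,0,-3],0.3],[[0,0,0],[0,0,-4],0.3],[[0,0,0],[0,0,-4],0.3],[[0,0,0],[0,0,-4],0.3],[[0,0,0],[0,0,-4],0.3],[[0,0,0],[0,0,-4],0.3],[[0,0,0],[0,0,-4],0.3],[[0,0,0],[0,0,-3],0.3],[[0,0,0],[0,0,0],0.3]]}}

```text
t: 13.4
eef_pos: [515.0, 84.4, 82.6]
tcp_rot: [3.14, 0.0, 2.948]
ft_force: [-1.3, 11.0, 3.9]
opening: 0.435
grip_force: 30.0
```

Run:
```python
from h import *
s=log();print(s['eef_pos'].round(1),s['tcp_rot'].round(4),s['opening'],s['ft_force'],s['moment'],s['joints'])
```

```text
[515.   84.4  82.6] [3.1404e+00 1.0000e-04 2.9485e+00] 0.43534392288806384 [-1.26992829 10.99537929  3.90288823] [1.8651868  0.19204621 0.03614328] [ 3.52857076e-02  5.28848761e-01  1.94258806e+00  1.90462563e-03
  6.69821322e-01 -1.34390674e+00]
```

{"op": "move_arm", "data": {"commands": [[[0,0,0],[0,0,-3],0.3],[[0,0,0],[0,0,-3],0.3],[[0,0,0],[0,0,0],0.3]]}}

```text
t: 13.7
eef_pos: [515.0, 84.6, 82.6]
tcp_rot: [3.14, 0.0, 2.844]
ft_force: [-1.7, 11.3, 4.1]
opening: 0.434
grip_force: 30.0
```

Run:
```python
from h import *
s=log();print(s['eef_pos'].round(1),s['tcp_rot'].round(4),s['opening'],s['ft_force'],s['moment'],s['joints'])
```

```text
[515.   84.6  82.6] [3.1401 0.     2.8438] 0.43396983368383346 [-1.67048907 11.29578982  4.14026549] [ 2.11653939  0.10740802 -0.01571529] [ 0.03547752  0.52884834  1.94253859  0.00218577  0.66971364 -1.23922159]
```

{"op": "move_arm", "data": {"commands": [[[0,0,0],[0,0,-3],0.3],[[0,0,0],[0,0,-3],0.3],[[0,0,0],[0,0,-3],0.3],[[0,0,0],[0,0,0],0.3]]}}

```text
t: 14.1
eef_pos: [515.1, 84.8, 82.6]
tcp_rot: [3.14, 0.0, 2.687]
ft_force: [0.0, 13.8, 3.4]
opening: 0.437
grip_force: 30.0
```

Run:
```python
from h import *
s=log();print(s['eef_pos'].round(1),s['tcp_rot'].round(4),s['opening'],s['ft_force'],s['moment'])
```

```text
[515.1  84.8  82.6] [3.1398 0.     2.6867] 0.43703444634290556 [ 0.03774959 13.80047921  3.43975084] [2.44665212 0.10805407 0.07863259]
```

{"op": "move_arm", "data": {"commands": [[[0,0,0],[0,0,-3],0.3],[[0,0,0],[0,0,-3],0.3],[[0,0,0],[0,0,0],0.3]]}}

```text
t: 14.4
eef_pos: [515.2, 84.9, 82.6]
tcp_rot: [3.14, -0.0, 2.582]
ft_force: [0.7, 15.7, 2.8]
opening: 0.435
grip_force: 30.0
```

Run:
```python
from h import *
s=log();print(s['eef_pos'].round(1),s['tcp_rot'].round(4),s['opening'],s['ft_force'],s['moment'])
```

```text
[515.2  84.9  82.6] [ 3.1396e+00 -1.0000e-04  2.5819e+00] 0.43521364635820387 [ 0.71743126 15.66530826  2.78173329] [2.59619896 0.01577547 0.05777539]
```

{"op": "move_arm", "data": {"commands": [[[0,0.08,0],[0,0,-2],0.3],[[0,0,0],[0,0,-3],0.3],[[0,0,0],[0,0,0],0.3]]}}

```text
t: 14.7
eef_pos: [515.3, 85.1, 82.6]
tcp_rot: [3.14, 0.0, 2.495]
ft_force: [0.5, 9.2, 2.9]
opening: 0.431
grip_force: 30.0
```

Run:
```python
from h import *
s=log();print(s['eef_pos'].round(1),s['tcp_rot'].round(4),s['opening'],s['ft_force'],s['moment'])
```

```text
[515.3  85.1  82.6] [3.1402e+00 2.0000e-04 2.4948e+00] 0.43058409399342107 [0.46331608 9.20600348 2.93004161] [ 1.61287287 -0.05905003  0.03263062]
```

{"op": "move_arm", "data": {"commands": [[[0,0,0],[0,0,-3],0.3],[[0,0,0],[0,0,-2],0.3],[[0,0,0],[0,0,0],0.3]]}}

```text
t: 15.0
eef_pos: [515.4, 85.2, 82.6]
tcp_rot: [3.14, 0.0, 2.409]
ft_force: [1.1, 10.6, 2.2]
opening: 0.436
grip_force: 30.0
```

Run:
```python
from h import *
s=log();print(s['eef_pos'].round(1),s['tcp_rot'].round(4),s['opening'],s['ft_force'],s['moment'])
snap('wrist','w7.png')
```

```text
[515.4  85.2  82.6] [3.1400e+00 2.0000e-04 2.4085e+00] 0.43578082540334184 [ 1.13505231 10.64289401  2.23541196] [ 1.81176896 -0.04727468  0.28369402]
```

{"op": "move_arm", "data": {"commands": [[[0,0,0],[0,0,-2],0.3],[[0,0,0],[0,0,0],0.3]]}}

```text
t: 15.25
eef_pos: [515.4, 85.3, 82.6]
tcp_rot: [3.14, 0.0, 2.374]
ft_force: [0.2, 11.0, 2.9]
opening: 0.436
grip_force: 30.0
```

Run:
```python
from h import *
s=log();print(s['eef_pos'].round(1),s['tcp_rot'].round(4),s['opening'],s['ft_force'],s['moment'])
```

```text
[515.4  85.3  82.6] [3.1399e+00 2.0000e-04 2.3739e+00] 0.43600857391110764 [ 0.1849966  11.02516138  2.92016526] [ 1.8285049  -0.11825631  0.36289302]
```

{"op": "move_arm", "data": {"commands": [[[0,0,0],[0,0,-2],0.3],[[0,0,0],[0,0,0],0.3],[[0,0,0],[0,0,0],0.3]]}}

```text
t: 15.55
eef_pos: [515.5, 85.3, 82.7]
tcp_rot: [3.14, 0.0, 2.34]
ft_force: [1.6, 11.4, 3.6]
opening: 0.435
grip_force: 30.0
```

Run:
```python
from h import *
s=log();print(s['eef_pos'].round(1),s['tcp_rot'].round(4),s['opening'],s['ft_force'],s['moment'])
```

```text
[515.5  85.3  82.7] [3.1398e+00 3.0000e-04 2.3403e+00] 0.4348731258547436 [ 1.56995669 11.3927691   3.56198665] [ 1.90702206 -0.14025597  0.4619883 ]
```

{"op": "move_arm", "data": {"commands": [[[0,0,0],[0,0,-2],0.3],[[0,0,0],[0,0,0],0.3]]}}

```text
t: 15.75
eef_pos: [515.5, 85.3, 82.6]
tcp_rot: [3.14, 0.0, 2.305]
ft_force: [1.0, 11.2, 1.8]
opening: 0.435
grip_force: 30.0
```

Run:
```python
from h import *
s=log();print(s['eef_pos'].round(1),s['tcp_rot'].round(4),s['opening'],s['ft_force'],s['moment'])
```

```text
[515.5  85.3  82.6] [3.1397e+00 3.0000e-04 2.3045e+00] 0.4350106855838134 [ 1.03086645 11.23341471  1.81030475] [ 2.00199142 -0.15561222  0.53459184]
```

{"op": "move_arm", "data": {"commands": [[[0,0,0],[0,0,-1.5],0.3],[[0,0,0],[0,0,0],0.3]]}}

```text
t: 15.95
eef_pos: [515.6, 85.4, 82.6]
tcp_rot: [3.14, 0.0, 2.279]
ft_force: [1.2, 11.5, 1.7]
opening: 0.429
grip_force: 30.0
```

Run:
```python
from h import *
s=log();print(s['eef_pos'].round(1),s['tcp_rot'].round(4),s['opening'],s['ft_force'],s['moment'])
snap('wrist','w8.png')
```

```text
[515.6  85.4  82.6] [3.1397e+00 3.0000e-04 2.2790e+00] 0.4290221816096256 [ 1.1981702  11.50023427  1.65371396] [ 2.05222145 -0.23610224  0.66822795]
```

Torque rose to 0.67 N m, so this is most likely the stop. To confirm, I'll release, go back and regrip.

{"op": "move_arm", "data": {"commands": [[[0,0,0],[0,0,0],0.48],[[0,0,0],[0,0,0],0.55],[[0,0,0],[0,0,0],0.62],[[0,0,0],[0,0,0],0.62]]}}

```text
t: 16.4
eef_pos: [515.0, 84.1, 82.3]
tcp_rot: [-3.141, -0.0, 2.278]
ft_force: [-0.6, 0.0, -0.7]
opening: 0.609
grip_force: 0.0
```

{"op": "move_arm", "data": {"commands": [[[0,0,0],[0,0,7],0.62],[[0,0,0],[0,0,8],0.62],[[0,0,0],[0,0,8],0.62],[[0,0,0],[0,0,8],0.62],[[0,0,0],[0,0,8],0.62],[[0,0,0],[0,0,4],0.62],[[0,0,0],[0,0,0],0.62]]}}

```text
t: 17.1
eef_pos: [515.0, 84.2, 82.4]
tcp_rot: [3.142, -0.0, 3.03]
ft_force: [0.3, 0.0, -0.0]
opening: 0.621
grip_force: 0.0
```

{"op": "move_arm", "data": {"commands": [[[0.15,0,0],[0,0,0],0.55],[[0,0,0],[0,0,0],0.48],[[0,0,0],[0,0,0],0.44],[[0,0,0],[0,0,0],0.4],[[0,0,0],[0,0,0],0.3],[[0,0,0],[0,0,0],0.3]]}}

```text
t: 17.7
eef_pos: [516.5, 84.3, 82.4]
tcp_rot: [3.142, 0.0, 3.029]
ft_force: [1.4, 0.0, -0.1]
opening: 0.436
grip_force: 30.0
```

Run:
```python
from h import *
s=log();print(s['eef_pos'].round(1),s['tcp_rot'].round(4),s['opening'],s['ft_force'],s['moment'])
```

```text
[516.5  84.3  82.4] [3.1415 0.     3.0288] 0.4357624256569776 [ 1.3649644   0.03186261 -0.1324014 ] [-0.0081775  -0.05971444  0.0455648 ]
```

{"op": "move_arm", "data": {"commands": [[[0,0,0],[0,0,-2],0.3],[[0,0,0],[0,0,-2],0.3],[[0,0,0],[0,0,0],0.3]]}}

```text
t: 18.0
eef_pos: [516.5, 84.3, 82.4]
tcp_rot: [-3.142, 0.0, 2.959]
ft_force: [-0.3, 0.7, -0.2]
opening: 0.432
grip_force: 30.0
```

Run:
```python
from h import *
s=log();print(s['eef_pos'].round(1),s['tcp_rot'].round(4),s['opening'],s['ft_force'],s['moment'])
```

```text
[516.5  84.3  82.4] [-3.1415e+00  1.0000e-04  2.9592e+00] 0.43155071472025525 [-0.28018792  0.71455622 -0.15294881] [ 0.08836387 -0.07594796  0.36562494]
```

{"op": "move_arm", "data": {"commands": [[[0,0,0],[0,0,-2],0.3],[[0,0,0],[0,0,-2],0.3],[[0,0,0],[0,0,-2],0.3],[[0,0,0],[0,0,0],0.3]]}}

```text
t: 18.4
eef_pos: [516.5, 84.4, 82.4]
tcp_rot: [-3.141, 0.0, 2.856]
ft_force: [0.1, 0.7, -0.7]
opening: 0.435
grip_force: 30.0
```

Run:
```python
from h import *
s=log();print(s['eef_pos'].round(1),s['tcp_rot'].round(4),s['opening'],s['ft_force'],s['moment'])
```

```text
[516.5  84.4  82.4] [-3.1415e+00  2.0000e-04  2.8560e+00] 0.434553976558509 [ 0.06753694  0.74377011 -0.74850656] [ 0.12694581 -0.12306864  0.78109861]
```

Torque rises at once from the new grip to 0.78 N m, so the nut is jammed. Release, rise, and try a tilt to learn the wrist's reach.

{"op": "move_arm", "data": {"commands": [[[0,0,0],[0,0,0],0.5],[[0,0,0],[0,0,0],0.6],[[0,0,0],[0,0,0],0.65],[[0,0,2],[0,0,0],0.65],[[0,0,4],[0,0,0],0.65],[[0,0,4.5],[0,0,0],0.6],[[-1,0,4.5],[0,-6,0],0.6],[[-1,0,0],[0,-8,0],0.6],[[0,0,0],[0,-8,0],0.6],[[0,0,0],[0,-8,0],0.6]]}}

```text
t: 19.4
eef_pos: [496.2, 84.4, 233.8]
tcp_rot: [2.976, 0.507, 2.812]
ft_force: [1.1, -0.4, -0.1]
opening: 0.599
grip_force: 0.0
```

Run:
```python
from h import *
s=log();print(s['eef_pos'].round(1),s['tcp_rot'].round(4),s['joints'].round(4));snap('wrist','w9.png')
```

```text
[496.2  84.4 233.8] [2.9758 0.5073 2.8116] [ 0.0508  0.1497  2.1603 -0.0838  0.3016 -1.1598]
```

{"op": "move_arm", "data": {"commands": [[[0,0,0],[0,-8,0],0.6],[[0,0,0],[0,-8,0],0.6],[[0,0,0],[0,0,0],0.6]]}}

```text
t: 19.75
eef_pos: [498.5, 76.8, 237.9]
tcp_rot: [2.952, 0.636, 2.78]
ft_force: [0.5, 0.6, 0.5]
opening: 0.6
grip_force: 0.0
```

Run:
```python
from h import *
from scipy.optimize import least_squares
from scipy.spatial.transform import Rotation as R
s=log();print(s['eef_pos'].round(1),s['tcp_rot'].round(4),s['joints'].round(4))
D=[eval(l) for l in open('log.txt')]
rx=lambda a:R.from_euler('z',a).as_matrix()
def fk(q,p):
    h,a1,L2,a3,L3,off,Lt,lx=p
    # chain: Rz(q1), pitch about y
    Ry=lambda a:R.from_euler('y',a).as_matrix();Rz=lambda a:R.from_euler('z',a).as_matrix()
    M=Rz(q[0]);x=M@np.array([a1,off,h]);M=M@Ry(q[1]);x=x+M@[0,0,L2];M=M@Ry(q[2]);x=x+M@[a3,0,L3]
    M=M@Rz(p[8]*q[3]);M=M@Ry(q[4]);x=x+M@[lx,0,Lt];M=M@Rz(p[9]*q[5]+np.pi/2*0);return x,M
def res(p):
    p=np.r_[p,1,1];return np.concatenate([fk(d[0],p)[0]-d[1] for d in D])
r=least_squares(res,[180,0,450,0,400,66,300,0]);print(r.x.round(1),np.abs(r.fun).max(),len(D))
M=fk(D[-1][0],np.r_[r.x,1,1])[1];print(M.round(3),R.from_euler('xyz',D[-1][2]).as_matrix().round(3))
```

```text
[498.5  76.8 237.9] [2.9524 0.6356 2.7802] [ 0.0572  0.139   2.2326 -0.5238  0.1307 -0.7167]Traceback (most recent call last):
  File "<stdin>", line 15, in <module>
    return func(*args, **kwargs)
    vector_fun = VectorFunction(
        fun_wrapped,
    ...<6 lines>...
        workers=workers
    )
    self._update_fun()
    ~~~~~~~~~~~~~~~~^^
    self.f = self.fun_wrapped(xp_copy(self.x))
             ~~~~~~~~~~~~~~~~^^^^^^^^^^^^^^^^^
    return np.atleast_1d(self.fun(x))
                         ~~~~~~~~^^^
    return self.f(x, *self.args, **self.kwargs)
           ~~~~~~^^^^^^^^^^^^^^^^^^^^^^^^^^^^^^
  File "<stdin>", line 14, in res
  File "<stdin>", line 8, in fk
ValueError: too many values to unpack (expected 8)
```

```bash
cat > kin.py <<'E'
from h import *
from scipy.optimize import least_squares
from scipy.spatial.transform import Rotation as R
D=[eval(l) for l in open('log.txt')]
Ry=lambda a:R.from_euler('y',a).as_matrix();Rz=lambda a:R.from_euler('z',a).as_matrix()
def fk(q,p,s4=1,s6=1):
    h,a1,L2,a3,L3,off,Lt,lx=p
    M=Rz(q[0]);x=M@np.array([a1,off,h]);M=M@Ry(q[1]);x=x+M@[0,0,L2];M=M@Ry(q[2]);x=x+M@[a3,0,L3]
    M=M@Rz(s4*q[3])@Ry(q[4]);x=x+M@[lx,0,Lt];M=M@Rz(s6*q[5]+np.pi/2);return x,M
def fit(s4,s6):
    def res(p):
        o=[]
        for d in D:
            x,M=fk(d[0],p,s4,s6);o+=list(x-d[1])+list(50*(M-R.from_euler('xyz',d[2]).as_matrix()).ravel())
        return np.array(o)
    return least_squares(res,[180,0,450,0,400,66,300,0],x_scale=100)
if __name__=='__main__':
    for s4 in(1,-1):
        for s6 in(1,-1):
            r=fit(s4,s6);print(s4,s6,r.x.round(1),np.abs(r.fun).max(),r.cost)
    M=fk(D[-1][0],r.x,1,1)[1];print(M.round(3),R.from_euler('xyz',D[-1][2]).as_matrix().round(3))
E
python3 kin.py
```

```text
1 1 [196.7   0.  586.8  43.1 411.   65.9 271.9   0. ] 2.063984538835939e-10 2.133451164222536e-19
1 -1 [196.7   0.  586.8  43.1 411.   65.9 271.9  -0. ] 99.93257807770757 191565.47928407695
-1 1 [194.3 -22.1 516.    4.9 397.7  65.1 243.1 -36.5] 35.98082125536685 2898.3177372696255
-1 -1 [194.3 -22.1 516.    4.9 397.7  65.1 243.1 -36.5] 99.93239542505488 196928.84609827906
[[-0.753  0.243  0.612]
 [ 0.285  0.958 -0.03 ]
 [-0.594  0.151 -0.79 ]] [[-0.753  0.243  0.612]
 [ 0.285  0.958 -0.03 ]
 [-0.594  0.151 -0.79 ]]
```

```bash
cat > ik.py <<'E'
from kin import *
P=fit(1,1).x
LO=np.array([-3.1,-.84,.05,-1.13,.06,-2.69]);HI=np.array([3.1,2.19,2.79,4.28,2.93,2.69])
def ik(x,M,q0s):
    best=None
    for q0 in q0s:
        f=lambda q:(lambda r:np.r_[(r[0]-x)/100,(r[1]-M).ravel()])(fk(q,P))
        r=least_squares(f,np.clip(q0,LO+.02,HI-.02),bounds=(LO+.01,HI-.01),max_nfev=80)
        if r.cost<1e-6:return r.x
    return None
def pose(cup,psi,d,al,th,rc=42,up=0,fam=1,zo=-2):
    c=np.array([np.cos(psi),np.sin(psi),0]);u=np.array([0,0,1.])
    xs=np.cos(th)*u+np.sin(th)*c;zs=np.sin(th)*u-np.cos(th)*c;ys=np.cross(zs,xs)
    S=np.c_[xs,ys,zs];hook=np.r_[cup[:2]-rc*c[:2],140+up]
    tcp=hook+S@np.array([d-117,0,11.5+zo])
    zt=S@np.array([np.sin(al),0,-np.cos(al)]);yt=fam*ys;xt=np.cross(yt,zt)
    return tcp,np.c_[xt,yt,zt],S
E
python3 - <<'E'
from ik import *
q=np.array(D[-1][0]);
seeds=[[0.3,.5,2.1,j4,j5,j6] for j4 in(0,.8,1.6,2.4,3.1) for j5 in(.4,1.2) for j6 in(-1.5,0,1.5)]
for fam in(1,-1):
  for al in(0,-20,-35):
    for th in(0,20):
      for psi in(0,20,40,60,80):
        x,M,S=pose([515,347.5],np.radians(psi),100,np.radians(al),np.radians(th),fam=fam)
        s=ik(x,M,seeds)
        if s is not None:print(fam,al,th,psi,x.round(0),s.round(2))
E
```

```text
1 0 0 0 [464. 348. 123.] [0.9  0.98 2.29 4.05 1.65 1.67]
1 0 0 20 [467. 330. 123.] [0.63 1.06 2.49 3.45 1.96 1.69]
1 0 0 40 [476. 314. 123.] [0.26 1.09 2.53 2.66 2.   1.36]
1 0 0 60 [489. 303. 123.] [0.   1.01 2.38 2.09 1.69 1.36]
1 0 0 80 [506. 297. 123.] [-0.08  0.96  2.14  1.66  1.57  1.62]
1 0 20 0 [458. 348. 127.] [0.88 0.73 2.29 4.06 1.15 1.47]
1 0 20 20 [462. 328. 127.] [0.62 0.75 2.48 3.41 1.31 1.6 ]
1 0 20 40 [472. 311. 127.] [0.28 0.76 2.52 2.74 1.35 1.51]
1 0 20 60 [487. 298. 127.] [0.03 0.73 2.38 2.12 1.21 1.6 ]
1 0 20 80 [505. 292. 127.] [-0.06  0.74  2.15  1.59  1.2   1.84]
1 -20 0 0 [464. 348. 123.] [0.87 0.74 2.29 4.04 1.15 1.48]
1 -20 0 20 [467. 330. 123.] [0.62 0.76 2.47 3.4  1.31 1.6 ]
1 -20 0 40 [476. 314. 123.] [0.28 0.77 2.51 2.74 1.35 1.51]
1 -20 0 60 [489. 303. 123.] [0.04 0.75 2.37 2.13 1.21 1.59]
1 -20 0 80 [506. 297. 123.] [-0.04  0.75  2.14  1.61  1.2   1.83]
1 -20 20 20 [462. 328. 127.] [0.59 0.51 2.34 3.47 0.59 1.45]
1 -20 20 40 [472. 311. 127.] [0.33 0.51 2.37 2.65 0.63 1.73]
1 -20 20 60 [487. 298. 127.] [0.13 0.53 2.27 1.92 0.7  2.  ]
1 -20 20 80 [505.
[... 1751 characters left out ...]
3  2.27  1.92  0.7  -1.14]
-1 -20 20 80 [505. 292. 127.] [ 0.04  0.58  2.08  1.38  0.87 -0.94]
-1 -35 0 0 [464. 348. 123.] [ 0.81  0.6   2.23  4.17  0.76 -1.91]
-1 -35 0 20 [467. 330. 123.] [ 0.59  0.57  2.37  3.43  0.77 -1.64]
-1 -35 0 40 [476. 314. 123.] [ 0.32  0.57  2.4   2.71  0.8  -1.48]
-1 -35 0 60 [489. 303. 123.] [ 0.12  0.58  2.3   2.03  0.82 -1.28]
-1 -35 0 80 [506. 297. 123.] [ 0.02  0.63  2.1   1.47  0.94 -1.06]
-1 -35 20 20 [462. 328. 127.] [ 0.56  0.44  2.19  4.1   0.15 -2.35]
-1 -35 20 40 [472. 311. 127.] [ 0.38  0.43  2.21  1.99  0.2  -0.69]
-1 -35 20 60 [487. 298. 127.] [ 0.23  0.46  2.14  1.36  0.44 -0.48]
-1 -35 20 80 [505. 292. 127.] [ 0.15  0.51  2.    1.02  0.69 -0.51]
```

{"op": "move_arm", "data": {"commands": [[[1.5,0,0],[0.37,7.55,0],0.6],[[1.5,0,0],[0.37,7.55,0],0.6],[[1.5,0,0],[0.37,7.55,0],0.6],[[1.5,0,0],[0.37,7.55,0],0.6],[[1.5,0,0],[0.37,7.55,0],0.6],[[0,0,0],[0,0,0],0.6],[[0,0,0],[0,0,-8],0.5],[[0,0,0],[0,0,-8],0.5],[[0,0,0],[0,0,-8],0.5],[[0,0,0],[0,0,-8],0.5]]}}

```text
t: 20.75
eef_pos: [567.8, 74.1, 237.6]
tcp_rot: [3.14, 0.057, 2.279]
ft_force: [-0.8, -0.4, 1.5]
opening: 0.502
grip_force: 0.0
```

{"op": "move_arm", "data": {"commands": [[[0,0,0],[0,0,-8.2],0.4],[[0,0,0],[0,0,-8.2],0.4],[[0,0,0],[0,0,-8.2],0.4],[[0,0,0],[0,0,-8.2],0.4],[[0,0,0],[0,0,-8.2],0.4],[[0,0,0],[0,0,-8.2],0.4],[[0,0,0],[0,0,-8.2],0.4],[[0,0,0],[0,0,-8.2],0.4],[[0,0,0],[0,0,-8.2],0.4],[[0,0,0],[0,0,-8.2],0.4]]}}

```text
t: 21.75
eef_pos: [567.9, 74.3, 237.7]
tcp_rot: [-3.135, 0.058, 0.848]
ft_force: [0.4, 0.5, -0.4]
opening: 0.404
grip_force: 0.0
```

Run:
```python
from h import *
s=state();print(s['eef_pos'].round(1),s['tcp_rot'].round(4),s['joints'].round(4),s['opening'],s['t']);print(np.degrees(-.109-s['tcp_rot'][2]))
```

```text
[567.9  74.3 237.7] [-3.1349  0.0581  0.8485] [ 0.0327  0.4131  1.6292 -0.0414  1.1444  0.7732] 0.4042346907446841 21.75
-54.85827995734043
```

```bash
cat >> h.py <<'E'
from scipy.spatial.transform import Rotation as R
def step(xt,Mt):
    s=state();Rc=R.from_euler('xyz',s['tcp_rot']).as_matrix()
    return ((np.array(xt)-s['eef_pos'])/10).round(3),np.degrees(R.from_matrix(Mt@Rc.T).as_rotvec()).round(2)
E
python3 - <<'E'
from h import *
print(step([620.3,72.4,150],R.from_euler('xyz',[np.pi,0,-.109]).as_matrix()))
E
```

```text
(array([ 5.243, -0.187, -8.769]), array([  0.88,  -3.37, -54.83]))
```

{"op": "move_arm", "data": {"commands": [[[0.9,0,-1],[0.13,-0.48,-7.83],0.4],[[0.9,0,-1],[0.13,-0.48,-7.83],0.4],[[0.9,0,-1],[0.13,-0.48,-7.83],0.4],[[0.9,0,-1],[0.13,-0.48,-7.83],0.4],[[0.9,0,-1],[0.13,-0.48,-7.83],0.4],[[0.74,-0.1,-1],[0.13,-0.48,-7.83],0.4],[[0,-0.09,-1],[0.1,-0.49,-7.85],0.4],[[0,0,-1.7],[0,0,0],0.38],[[0,0,0],[0,0,0],0.36],[[0,0,0],[0,0,0],0.36]]}}

```text
t: 22.75
eef_pos: [620.6, 71.3, 150.9]
tcp_rot: [3.139, 0.005, -0.105]
ft_force: [0.8, 0.9, 0.5]
opening: 0.358
grip_force: 0.0
```

Run:
```python
from h import *
s=state();print(s['eef_pos'].round(1),s['tcp_rot'].round(4),s['joints'].round(4),s['opening'],s['t'])
print(step([620.3,72.4,100],R.from_euler('xyz',[np.pi,0,-.109]).as_matrix()))
```

```text
[620.6  71.3 150.9] [ 3.1389  0.0052 -0.1055] [ 0.0096  0.5589  1.624  -0.0025  0.9642  1.6873] 0.3576175051720534 22.75
(array([-0.033,  0.108, -5.094]), array([ 0.12, -0.31, -0.2 ]))
```

{"op": "move_arm", "data": {"commands": [[[0,0.1,-1.5],[0.12,-0.3,-0.2],0.36],[[0,0,-1.5],[0,0,0],0.36],[[0,0,-1.0],[0,0,0],0.36],[[0,0,-0.6],[0,0,0],0.36],[[0,0,-0.3],[0,0,0],0.36],[[0,0,0],[0,0,0],0.36],[[0,0,0],[0,0,0],0.36]]}}

```text
t: 23.45
eef_pos: [621.0, 71.5, 102.2]
tcp_rot: [3.139, -0.002, -0.111]
ft_force: [0.7, -0.5, -0.3]
opening: 0.36
grip_force: 0.0
```

{"op": "move_arm", "data": {"commands": [[[0,0,-0.1],[0,0,0],0.25],[[0,0,0],[0,0,0],0.18],[[0,0,0],[0,0,0],0.14],[[0,0,0],[0,0,0],0.0],[[0,0,0],[0,0,0],0.0],[[0,0,0],[0,0,0],0.0],[[0,0,0],[0,0,0],0.0]]}}

```text
t: 24.15
eef_pos: [620.9, 71.5, 100.8]
tcp_rot: [3.139, -0.001, -0.111]
ft_force: [-0.6, -0.4, 2.8]
opening: 0.132
grip_force: 30.2
```

Run:
```python
from h import *
s=state();print(s['eef_pos'].round(1),s['tcp_rot'].round(4),s['joints'].round(4),s['opening'],s['t'],s['ft_force'],s['moment'])
```

```text
[620.9  71.5 100.8] [ 3.1387e+00 -1.2000e-03 -1.1110e-01] [ 0.0104  0.6175  1.6699 -0.004   0.8534  1.6949] 0.13159271200111036 24.15 [-0.62925066 -0.39538713  2.84263117] [ 0.04244912  0.18850106 -0.14583549]
```

Gripped without disturbance. While at rest I'll refine the cup's place by fitting its rim circle in the stored pictures.

Run:
```python
from h import *
def score(f,fish,zs=(140,)):
    g=cv2.GaussianBlur(cv2.cvtColor(cv2.imread('pics/'+f+'.png'),cv2.COLOR_BGR2GRAY).astype(np.float32),(0,0),.8)
    t=np.linspace(0,2*np.pi,180,endpoint=False)
    best=[]
    for cx in np.arange(500,531,1.):
        for cy in np.arange(332,363,1.):
            def samp(r):
                p=np.array([proj(f,[cx+r*np.cos(a),cy+r*np.sin(a),140],fish) for a in t[::3]]);return p
            a,b,c=samp(42),samp(37),samp(47.5)
            ok=(a[:,0]>2)&(a[:,0]<637)&(c[:,0]<637)
            v=lambda p:cv2.remap(g,p[None,:,0].astype(np.float32),p[None,:,1].astype(np.float32),cv2.INTER_LINEAR)[0]
            # rim is brighter than both in- and outside
            best.append((np.minimum(np.clip(v(a)-v(b),-10,25),25)[ok].mean()+.5*np.clip(v(a)-v(c),-25,25)[ok].mean(),cx,cy,ok.sum()))
    best.sort(reverse=True);return best[:4]
for f,fi in(('top0',0),('scene0',0),('w1',1),('w3b',1)):print(f,[tuple(np.round(b,1)) for b in score(f,fi)])
```

```text
top0 [(np.float64(17.6), np.float64(514.0), np.float64(349.0), np.float64(60.0)), (np.float64(17.6), np.float64(513.0), np.float64(349.0), np.float64(60.0)), (np.float64(17.4), np.float64(514.0), np.float64(348.0), np.float64(60.0)), (np.float64(17.3), np.float64(515.0), np.float64(348.0), np.float64(60.0))]
scene0 [(np.float64(12.9), np.float64(511.0), np.float64(355.0), np.float64(60.0)), (np.float64(12.8), np.float64(512.0), np.float64(355.0), np.float64(60.0)), (np.float64(12.8), np.float64(512.0), np.float64(356.0), np.float64(60.0)), (np.float64(12.7), np.float64(510.0), np.float64(355.0), np.float64(60.0))]
w1 [(np.float64(21.9), np.float64(515.0), np.float64(347.0), np.float64(38.0)), (np.float64(21.8), np.float64(513.0), np.float64(347.0), np.float64(38.0)), (np.float64(21.8), np.float64(514.0), np.float64(347.0), np.float64(38.0)), (np.float64(21.7), np.float64(514.0), np.float64(348.0), np.float64(38.0))]
w3b [(np.float64(23.5), np.float64(514.0), np.float64(348.0), np.float64(38.0)), (np.float64(23.4), np.float64(514.0), np.float64(347.0), np.float64(38.0)), (np.float64(23.3), np.float64(515.0), np.float64(347.0), np.float64(38.0)), (np.float64(23.1), np.float64(513.0), np.float64(347.0), np.float64(38.0))]
```

{"op": "move_arm", "data": {"commands": [[[0,0,0.5],[0,0,0],0],[[0,0,0.8],[0,0,0],0],[[0,0,1.2],[0,0,0],0],[[0,0,2],[0,0,0],0],[[0,0,4],[0,0,0],0],[[0,0,4.5],[0,0,0],0],[[-2,0,3],[0,0,0],0],[[-4,0,0],[0,0,0],0],[[-4,0,0],[0,0,3],0],[[-4,0,0],[0,0,6],0]]}}

```text
t: 25.15
eef_pos: [479.3, 71.4, 261.8]
tcp_rot: [3.138, -0.003, 0.049]
ft_force: [-0.3, -0.8, -0.8]
opening: 0.131
grip_force: 30.0
```

```bash
cat > plan.py <<'E'
from ik import *
CUP=[515.5,348.5]
def tgt(psi,th,rc,up):return pose(CUP,np.radians(psi),105.7,0,np.radians(th),rc=rc,up=up,fam=-1,zo=-3.7)
def track(wps,q):
    s=state()
    x0,M0=fk(q,P)
    for x1,M1 in wps:
        rv=R.from_matrix(M1@M0.T).as_rotvec();n=max(2,int(np.ceil(max(np.linalg.norm(rv)/.14,np.linalg.norm(x1-x0)/45))));mx=0
        for k in range(1,n+1):
            qn=ik(x0+(x1-x0)*k/n,R.from_rotvec(rv*k/n).as_matrix()@M0,[q])
            if qn is None:print('fail',k,n);return
            mx=max(mx,np.abs(qn-q).max());q=qn
        w=fk(q,P)[0]-fk(q,P)[1][:,2]*P[6]
        print(n,'rows; dx',((x1-x0)/10).round(2),'rv',np.degrees(rv).round(1),'x',x1.round(0),'q',q.round(2),'maxdq',round(mx,2),'wrist',w.round(0))
        x0,M0=x1,M1
E
python3 - <<'E'
from plan import *
print('polish',atz('top0',(195,289),60),'jar',atz('top0',(285,284),42),'purple',atz('top0',(144,320),5))
s=state();q=np.array(s['joints'])
for psi in(45,55,65):
  print(psi)
  dn=R.from_euler('xyz',[np.pi,0,np.radians(psi)]).as_matrix()
  W=[(np.array([420,130,300.]),dn)]
  for th,rc,up in((12,90,100),(12,42,60),(12,42,0)):
    x,M,_=tgt(psi,th,rc,up);W.append((x,M))
  track(W,q)
E
```

```text
polish [386.25462665 183.37894609  60.        ] jar [393.83170699   6.5252738   42.        ] purple [327.78449562 298.57795869   5.        ]
45
6 rows; dx [-5.93  5.86  3.82] rv [ 0.1  0.2 42.2] x [420. 130. 300.] q [0.15 0.13 1.86 0.   1.15 0.94] maxdq 0.1 wrist [420. 130. 572.]
10 rows; dx [ 2.48 14.78 -6.94] rv [ 55.2 -55.2  -0. ] x [445. 278. 231.] q [ 0.09  0.55  2.59  2.45  1.36 -1.57] maxdq 0.47 wrist [257.  90. 287.]
2 rows; dx [ 3.39  3.39 -4.  ] rv [0. 0. 0.] x [479. 312. 191.] q [ 0.19  0.67  2.5   2.55  1.39 -1.59] maxdq 0.07 wrist [291. 124. 247.]
2 rows; dx [ 0.  0. -6.] rv [0. 0. 0.] x [479. 312. 131.] q [ 0.19  0.87  2.51  2.56  1.56 -1.7 ] maxdq 0.1 wrist [291. 124. 187.]
55
7 rows; dx [-5.93  5.86  3.82] rv [ 0.1  0.2 52.2] x [420. 130. 300.] q [0.15 0.13 1.86 0.   1.15 0.76] maxdq 0.11 wrist [420. 130. 572.]
10 rows; dx [ 3.82 13.66 -6.94] rv [ 63.9 -44.7  -0. ] x [458. 267. 231.] q [-0.06  0.54  2.5   2.1   1.31 -1.48] maxdq 0.33 wrist [306.  49. 287.]
2 rows; dx [ 2.75  3.93 -4.  ] rv [0. 0. 0.] x [486. 306. 191.] q [ 0.07  0.66  2.43  2.24  1.33 -1.53] maxdq 0.07 wrist [333.  88. 247.]
2 rows; dx [ 0.  0. -6.] rv [0. 0. 0.] x [486. 306. 131.] q [ 0.07  0.84  2.44  2.27  1.45 -1.68] maxdq 0.09 wrist [333.  88. 187.]
65
8 rows; dx [-5.93  5.86  3.82] rv [ 0.1  0.2 62.2] x [420. 130. 300.] q [0.15 0.13 1.86 0.   1.15 0.59] maxdq 0.12 wrist [420. 130. 572.]
10 rows; dx [ 5.32 12.79 -6.94] rv [ 70.7 -33.    0. ] x [473. 258. 231.] q [-0.14  0.55  2.37  1.82  1.3  -1.35] maxdq 0.25 wrist [361.  17. 287.]
2 rows; dx [ 2.03  4.35 -4.  ] rv [0. 0. 0.] x [494. 301. 191.] q [-0.01  0.66  2.33  1.96  1.3  -1.43] maxdq 0.07 wrist [381.  60. 247.]
2 rows; dx [ 0.  0. -6.] rv [0. 0. 0.] x [494. 301. 131.] q [-0.01  0.82  2.34  2.    1.37 -1.58] maxdq 0.08 wrist [381.  60. 187.]
```

{"op": "move_arm", "data": {"commands": [[[-0.75,0.75,0.5],[0,0,6.5],0],[[-0.75,0.75,0.5],[0,0,6.5],0],[[-0.75,0.75,0.5],[0,0,6.5],0],[[-0.75,0.75,0.5],[0,0,6.5],0],[[-0.75,0.75,0.5],[0,0,6.5],0],[[-0.75,0.75,0.5],[0,0,6.5],0],[[-0.75,0.75,0.5],[0,0,6.5],0],[[-0.7,0.65,0.3],[0,0,6.7],0],[[0,0,0],[0,0,0],0]]}}

```text
t: 26.05
eef_pos: [420.9, 130.9, 300.1]
tcp_rot: [3.137, -0.002, 0.96]
ft_force: [0.1, -0.7, -0.3]
opening: 0.134
grip_force: 30.0
```

{"op": "move_arm", "data": {"commands": [[[0.19,0.68,-0.35],[3.2,-2.2,0],0],[[0.19,0.68,-0.35],[3.2,-2.2,0],0],[[0.19,0.68,-0.35],[3.2,-2.2,0],0],[[0.19,0.68,-0.35],[3.2,-2.2,0],0],[[0.19,0.68,-0.35],[3.2,-2.2,0],0],[[0.19,0.68,-0.35],[3.2,-2.2,0],0],[[0.19,0.68,-0.35],[3.2,-2.2,0],0],[[0.19,0.68,-0.35],[3.2,-2.2,0],0],[[0.19,0.68,-0.35],[3.2,-2.2,0],0],[[0.19,0.68,-0.35],[3.2,-2.2,0],0]]}}

```text
t: 27.05
eef_pos: [440.9, 198.2, 264.2]
tcp_rot: [-3.135, -0.682, 0.95]
ft_force: [-0.0, 0.7, -0.6]
opening: 0.135
grip_force: 30.0
```

Run:
```python
from plan import *
s=state();print(s['eef_pos'].round(1),s['joints'].round(3),s['opening'],s['t'])
x,M,_=tgt(55,12,90,100);print(step(x,M))
```

```text
[440.9 198.2 264.2] [-0.024  0.106  2.19   0.983  0.682 -0.145] 0.13459845382698893 27.05
(array([ 1.726,  6.839, -3.366]), array([ 31.67, -22.65,   0.21]))
```

{"op": "move_arm", "data": {"commands": [[[0.17,0.68,-0.34],[3.2,-2.25,0],0],[[0.17,0.68,-0.34],[3.2,-2.25,0],0],[[0.17,0.68,-0.34],[3.2,-2.25,0],0],[[0.17,0.68,-0.34],[3.2,-2.25,0],0],[[0.17,0.68,-0.34],[3.2,-2.25,0],0],[[0.17,0.68,-0.34],[3.2,-2.25,0],0],[[0.17,0.68,-0.34],[3.2,-2.25,0],0],[[0.17,0.68,-0.34],[3.2,-2.25,0],0],[[0.17,0.68,-0.34],[3.1,-2.25,0],0],[[0.17,0.68,-0.34],[3.0,-2.25,0],0]]}}

```text
t: 28.05
eef_pos: [458.2, 266.1, 230.0]
tcp_rot: [-3.132, -1.36, 0.949]
ft_force: [0.9, 0.1, -0.9]
opening: 0.132
grip_force: 30.0
```

{"op": "move_arm", "data": {"commands": [[[0,0,0],[0,0,0],0],[[0,0,0],[0,0,0],0]]}}

```text
t: 28.25
eef_pos: [457.6, 266.2, 229.3]
tcp_rot: [-3.126, -1.355, 0.946]
ft_force: [-0.2, -0.0, 0.1]
opening: 0.134
grip_force: 30.0
```

Run:
```python
from plan import *
s=state();print(s['eef_pos'].round(1),s['joints'].round(3),s['opening'],s['t'])
for a in((12,90,100),(12,42,60),(12,42,30)):
  x,M,_=tgt(55,*a);print(step(x,M))
snap('wrist','w10.png');snap('top','top1.png');snap('scene','scene1.png')
x,M,S=tgt(55,12,90,100)
S=R.from_matrix(R.from_euler('xyz',s['tcp_rot']).as_matrix()@M.T).as_matrix()@S
for d in(105.7,50,0,-13): print(d,proj('top1',s['eef_pos']+S@np.array([d-105.7,0,3.7])).round(1),proj('scene1',s['eef_pos']+S@np.array([d-105.7,0,3.7])).round(1))
```

```text
[457.6 266.2 229.3] [-0.057  0.537  2.495  2.1    1.299 -1.471] 0.13408794245407646 28.25
(array([0.055, 0.036, 0.126]), array([ 0.19, -0.36, -0.03]))
(array([ 2.808,  3.968, -3.874]), array([ 0.19, -0.36, -0.03]))
(array([ 2.808,  3.968, -6.874]), array([ 0.19, -0.36, -0.03]))
105.7 [124.4 242.1] [459.5 245.9]
50 [141.  250.6] [451.2 260. ]
0 [154.3 257.3] [444.4 271.6]
-13 [157.5 259. ] [442.7 274.5]
```

Run:
```python
from plan import *
s=state();x,M,S=tgt(55,12,90,100);S=R.from_euler('xyz',s['tcp_rot']).as_matrix()@M.T@S
for f,fi in(('scene1',0),('w10',1),('top1',0)):
  g=cv2.cvtColor(cv2.imread('pics/'+f+'.png'),cv2.COLOR_BGR2GRAY)
  print(f)
  for d in range(-20,131,10):
    row=[]
    for y in range(-24,25,4):
      u=proj(f,s['eef_pos']+S@np.array([d-105.7,y,3.7+(-3.5 if f!='w10' else 3.5)]),fi).round().astype(int)
      row.append(g[u[1],u[0]] if 0<=u[0]<640 and 0<=u[1]<480 else -1)
    print(d,' '.join('%3d'%v for v in row))
```

```text
scene1
-20 149 145 138 141 143 149 150 150 150 147 109 102  97
-10 136 143 145 149 149 150 150 150 151 148 128  97 110
0 148 150 151 150 150 151 150 150 150 138 121 100 133
10 151 151 151 150 150 150 149 151 150 127 100 130 134
20 150 151 151 151 151 151 151 150 140 121 106 134 138
30 151 150 150 150 151 150 150 150 125 100 130 137 137
40 150 150 151 150 149 149 150 136 116 105 135 136 142
50 150 149 150 148 150 150 151 128  98 131 137 138 143
60 149 149 149 149 150 149 135  96 102 134 136 139 114
70 149 149 149 149 150 149 124  97 120 132 139 140 108
80 149 148 149 150 150 135  90  94 100 134 138 114 149
90 149 148 149 150 148  90  69  96 132 122 118 136 131
100 148 149 150 123  46  48  93 128 111 123 127 129 145
110 149 137  83  40  41  48  80 108 127 128 126 146 123
120 131  53  39  39  47  86 124 127 121 129 153 152 153
130  40  40  42  61 115 131 126  95 127 153 154 155 154
w10
-20  20  16  19  21  19  15  18  19  19  17  23  22  23
-10  16  22  15  19  20  17  15  15  17  19  22  21  21
0  33  32  29  28  30  28  30  20  28  28  20  29  29
10  40  37  38  39  41  37  40  41  38
[... 870 characters left out ...]
  26  29  65 162 162 163  90  22  29
20 116 115 117 104  23  24  62 155 160 163  44  31  26
30 116 116  99  63  31  29  46 123  80 110  33  29  24
40 115 116 109  76  25  25  77  97  84  89  38  30  34
50 114 115 108  77  28  34  67  78 115  73  30  29 104
60  71  70  58  52  27  31  76  78 107  35  24  55 133
70  51  49  51  44  25  47  80  76  67  35  25  97 162
80  52  53  52  45  30  46  77  78  53  32  28 154 161
90  53  53  51  41  29  67  79  76  60  34  34 134 162
100  47  50  54  45  25  67  80  77  59  31  55 115 160
110  47  52  51  51  25 135 150 145 114  34  52  90 162
120  48  51  50  54  55 140 139 141  73  53  52 143 162
130  52  50  52  49  58 142 139 142  55  52  54 112 161
```

Run:
```python
from plan import *
s=state()
W=[tgt(55,*a)[:2] for a in((6,85,90),(6,40,60),(6,40,30),(6,40,0))]
print(step(*W[0]));track(W,np.array(s['joints']))
```

```text
(array([ 0.42 ,  0.524, -1.093]), array([ 5.12, -3.58, -0.03]))
2 rows; dx [ 0.42  0.52 -1.09] rv [ 5.1 -3.6 -0. ] x [462. 272. 220.] q [-0.05  0.67  2.51  2.13  1.49 -1.61] maxdq 0.09 wrist [307.  50. 248.]
2 rows; dx [ 2.58  3.69 -3.  ] rv [0. 0. 0.] x [487. 308. 190.] q [ 0.06  0.75  2.44  2.25  1.5  -1.61] maxdq 0.06 wrist [332.  87. 218.]
2 rows; dx [ 0.  0. -3.] rv [0. 0. 0.] x [487. 308. 160.] q [ 0.06  0.84  2.44  2.25  1.55 -1.68] maxdq 0.04 wrist [332.  87. 188.]
2 rows; dx [ 0.  0. -3.] rv [0. 0. 0.] x [487. 308. 130.] q [ 0.06  0.93  2.44  2.25  1.6  -1.74] maxdq 0.04 wrist [332.  87. 158.]
```

{"op": "move_arm", "data": {"commands": [[[0.2,0.26,-0.55],[2.55,-1.8,0],0],[[0.22,0.26,-0.55],[2.55,-1.8,0],0],[[0.65,0.92,-0.75],[0,0,0],0],[[0.65,0.92,-0.75],[0,0,0],0],[[0.65,0.92,-0.75],[0,0,0],0],[[0.63,0.92,-0.75],[0,0,0],0],[[0,0,-1],[0,0,0],0],[[0,0,-1],[0,0,0],0],[[0,0,0],[0,0,0],0],[[0,0,0],[0,0,0],0]]}}

```text
t: 29.4
eef_pos: [487.2, 308.2, 168.2]
tcp_rot: [-3.126, -1.465, 0.945]
ft_force: [0.4, 0.2, -1.0]
opening: 0.128
grip_force: 30.0
```

Run:
```python
from plan import *
s=state();print(s['eef_pos'],s['ft_force'],s['moment'],s['opening']);snap('wrist','w11.png')
for a in((6,40,30),(6,40,0)):print(step(*tgt(55,*a)[:2]))
# spanner/cup relation in the wrist picture: radial profile through the hook above the rim (psi=55)
g=cv2.cvtColor(cv2.imread('pics/w11.png'),cv2.COLOR_BGR2GRAY);c=np.array([np.cos(np.radians(55)),np.sin(np.radians(55)),0]);n=np.array([-c[1],c[0],0])
x,M,S=tgt(55,6,40,30);S=R.from_euler('xyz',s['tcp_rot']).as_matrix()@M.T@S
for lat in(-25,-15,0,15,25):
  p=[proj('w11',np.array([515.5,348.5,140])-r*c+lat*n,1) for r in range(30,62,2)]
  print('rim',lat,p[0].round(),p[-1].round(),[int(g[int(round(v)),int(round(u))]) if 0<=u<640 and 0<=v<480 else -1 for u,v in p])
for y in(-4,0,4):
  p=[proj('w11',s['eef_pos']+S@np.array([121-105.7,y,3.7+z]),1) for z in range(8,-32,-2)]
  print('tail',y,p[0].round(),p[-1].round(),[int(g[int(round(v)),int(round(u))]) if 0<=u<640 and 0<=v<480 else -1 for u,v in p])
```

```text
[487.19568037 308.21913852 168.15293462] [ 0.35857857  0.15612668 -0.97569501] [-0.58088858  0.44482682  0.04899125] 0.12826739321009084
(array([ 0.016,  0.021, -0.891]), array([-0.01, -0.07, -0.02]))
(array([ 0.016,  0.021, -3.891]), array([-0.01, -0.07, -0.02]))
rim -25 [365. 317.] [370. 349.] [39, 32, 37, 32, 35, 35, 33, 34, 37, 39, 36, 37, 37, 40, 40, 36]
rim -15 [348. 317.] [351. 350.] [16, 18, 18, 18, 18, 22, 15, 156, 157, 147, 142, 138, 148, 131, 124, 120]
rim 0 [323. 317.] [323. 350.] [128, 128, 131, 127, 130, 129, 129, 130, 132, 134, 129, 129, 127, 82, 83, 78]
rim 15 [297. 317.] [294. 350.] [14, 16, 21, 20, 18, 19, 13, 15, 20, 19, 76, 83, 83, 48, 46, 54]
rim 25 [281. 317.] [276. 349.] [37, 34, 39, 38, 37, 39, 38, 37, 34, 40, 36, 39, 38, 37, 38, 39]
tail -4 [331. 276.] [330. 249.] [133, 168, 167, 170, 168, 167, 170, 173, 171, 170, 168, 168, 168, 170, 170, 168, 168, 170, 120, 59]
tail 0 [323. 276.] [323. 249.] [133, 168, 169, 168, 170, 168, 166, 167, 165, 166, 167, 166, 166, 165, 167, 167, 166, 167, 164, 165]
tail 4 [314. 276.] [315. 249.] [129, 165, 166, 165, 170, 171, 169, 169, 166, 169, 169, 171, 166, 172, 168, 168, 167, 170, 172, 196]
```

The tail plate shows in the picture where the held pose predicts it, so the spanner hasn't slipped. Lower onto the rim.

{"op": "move_arm", "data": {"commands": [[[0,0,-0.7],[0,0,0],0],[[0,0,-0.7],[0,0,0],0],[[0,0,-0.5],[0,0,0],0],[[0,0,0],[0,0,0],0]]}}

```text
t: 29.85
eef_pos: [487.3, 308.4, 148.7]
tcp_rot: [-3.128, -1.465, 0.947]
ft_force: [-0.9, 0.0, -1.0]
opening: 0.13
grip_force: 30.0
```

{"op": "move_arm", "data": {"commands": [[[0,0,-0.5],[0,0,0],0],[[0,0,-0.4],[0,0,0],0],[[0,0,-0.3],[0,0,0],0],[[0,0,0],[0,0,0],0]]}}

```text
t: 30.25
eef_pos: [487.3, 308.5, 137.2]
tcp_rot: [-3.133, -1.466, 0.952]
ft_force: [-0.4, 0.3, -0.4]
opening: 0.129
grip_force: 30.0
```

{"op": "move_arm", "data": {"commands": [[[0,0,-0.2],[0,0,0],0],[[0,0,-0.2],[0,0,0],0],[[0,0,0],[0,0,0],0]]}}

```text
t: 30.55
eef_pos: [487.3, 308.5, 133.5]
tcp_rot: [-3.137, -1.466, 0.956]
ft_force: [0.6, 0.9, -1.0]
opening: 0.134
grip_force: 30.0
```

{"op": "move_arm", "data": {"commands": [[[0,0,-0.2],[0,0,0],0],[[0,0,-0.15],[0,0,0],0],[[0,0,0],[0,0,0],0]]}}

```text
t: 30.85
eef_pos: [487.3, 308.5, 129.9]
tcp_rot: [-3.135, -1.466, 0.955]
ft_force: [-0.9, -0.0, -0.2]
opening: 0.135
grip_force: 30.0
```

{"op": "move_arm", "data": {"commands": [[[0,0,-0.1],[0,0,0],0],[[0,0,-0.1],[0,0,0],0],[[0,0,0],[0,0,0],0]]}}

```text
t: 31.15
eef_pos: [487.3, 308.5, 128.0]
tcp_rot: [-3.136, -1.466, 0.956]
ft_force: [-0.1, 0.7, -2.6]
opening: 0.132
grip_force: 30.0
```

Run:
```python
from h import *
s=state();print(s['eef_pos'],s['ft_force'],s['moment'])
```

```text
[487.27813633 308.48965074 128.03744043] [-0.12528128  0.65201502 -2.56833905] [-0.64641464  0.48225226  0.0217991 ]
```

{"op": "move_arm", "data": {"commands": [[[0,0,-0.1],[0,0,0],0],[[0,0,-0.05],[0,0,0],0],[[0,0,0],[0,0,0],0]]}}

```text
t: 31.45
eef_pos: [487.3, 308.5, 127.3]
tcp_rot: [-3.14, -1.468, 0.959]
ft_force: [-1.3, -0.5, 4.9]
opening: 0.134
grip_force: 30.0
```

{"op": "move_arm", "data": {"commands": [[[0,0,-0.1],[0,0,0],0],[[0,0,-0.05],[0,0,0],0],[[0,0,0],[0,0,0],0]]}}

```text
t: 31.75
eef_pos: [487.3, 308.5, 127.1]
tcp_rot: [3.137, -1.471, 0.965]
ft_force: [-3.7, -3.7, 14.4]
opening: 0.131
grip_force: 30.0
```

Run:
```python
from h import *
s=state();print(s['eef_pos'],s['ft_force'],s['moment'])
```

```text
[487.30125684 308.52700687 127.12315171] [-3.68742839 -3.71589475 14.36315329] [ 1.47900745 -0.99560812  0.08915548]
```

Contact is at the plate's expected height (127 vs 129 mm), with the leg inside the rim. Unload, let go and back off.

{"op": "move_arm", "data": {"commands": [[[0,0,0.1],[0,0,0],0],[[0,0,0],[0,0,0],0.15],[[0,0,0],[0,0,0],0.18],[[0,0,0],[0,0,0],0.22],[[0,0,0],[0,0,0],0.3],[[0,0,0],[0,0,0],0.36],[[0,0,0],[0,0,0],0.4]]}}

```text
t: 32.45
eef_pos: [487.2, 308.5, 126.1]
tcp_rot: [-3.136, -1.466, 0.955]
ft_force: [-0.2, 0.6, -0.7]
opening: 0.376
grip_force: 0.0
```

{"op": "move_arm", "data": {"commands": [[[-0.6,-0.8,0.1],[0,0,0],0.4],[[-1.2,-1.6,0.2],[0,0,0],0.4],[[-1.8,-2.5,0.3],[0,0,0],0.4],[[-1.8,-2.5,0.5],[0,0,0],0.4],[[0,0,0],[0,0,0],0.4],[[0,0,0],[0,0,0],0.4]]}}

```text
t: 33.05
eef_pos: [433.7, 233.5, 137.0]
tcp_rot: [-3.128, -1.466, 0.944]
ft_force: [-0.3, -0.5, -0.9]
opening: 0.397
grip_force: 0.0
```

Run:
```python
from plan import *
s=state();print(s['eef_pos'].round(1),s['ft_force'].round(1),s['t'],s['opening']);snap('wrist','w12.png');snap('top','top2.png');snap('scene','scene2.png')
g=cv2.cvtColor(cv2.imread('pics/w12.png'),cv2.COLOR_BGR2GRAY)
x,M,S=tgt(55,0,40,0);J=x-S@np.array([105.7,0,-3.7])
print('rows: d along the hung spanner, columns: lateral y -24..24 (wrist view)')
for d in range(-20,146,10):
  row=[]
  for y in range(-24,25,4):
    u=proj('w12',J+S@np.array([d,y,3.5]),1).round().astype(int)
    row.append(g[u[1],u[0]] if 0<=u[0]<640 and 0<=u[1]<480 else -1)
  print(d,u,' '.join('%3d'%v for v in row))
# changes on top view against the start, away from the arm
a=cv2.imread('pics/top0.png').astype(int);b=cv2.imread('pics/top2.png').astype(int)
df=(np.abs(a-b).max(2)>30).astype(np.uint8);n,l,st,c=cv2.connectedComponentsWithStats(df)
print([list(map(int,r)) for r in st[1:] if r[4]>25])
```

```text
[433.7 233.5 137. ] [-0.3 -0.5 -0.9] 33.05 0.3968282229274005
rows: d along the hung spanner, columns: lateral y -24..24 (wrist view)
-20 [297 370]  62  60  61  65  61  61  63  63  61  59  62  62  61
-10 [296 362]  65  64  63  61  63  60  65  61  66  63  63  61  62
0 [296 353]  83  84  83  86  81  85  82  84  82  83  85  81  85
10 [295 344]  84  85  85 102  97  85  83  82  85 100  88  85  84
20 [295 335]  72  75  74  77 133 135 131 136 135 110  79  75  74
30 [294 326]  74  79  76  78  80 135 134 134 113  81  79  76  72
40 [294 316]  71  74  78  79  78 140 133 136  80  78  78  74  74
50 [293 306]  72  76  75  78  81 138 138 135  80  75  77  73  73
60 [293 295]  74  75  76  76  78 134 136 136  76  76  76  73  73
70 [292 284]  71  76  76  78  78 140 134 133  81  75  74  78  74
80 [292 273]  75  75  75  76  77 138 134 135  78  76  75  76  70
90 [291 261]  72  77  76  75  75 136 135 131  80  82  73  75  75
100 [291 249]  73  77  76  76  79 139 130 131  83  79  77  74  75
110 [290 236]  73  78  78  80  82 135 129 130  83  78  76  78  74
120 [290 223]  78  75  76  81  84 177 172 173  92  80  76  75  73
130 [289 210]  15  62  42  67  44  34  91  92  76  76  74  71  68
140 [289 197]  15  36  41  63  35  15  79  79  79  76  75  65  74
[[0, 0, 640, 480, 251093], [259, 185, 7, 12, 41], [86, 195, 9, 10, 43], [257, 198, 18, 18, 188], [93, 217, 10, 12, 28], [255, 216, 7, 10, 42], [533, 230, 107, 66, 1055], [428, 315, 47, 64, 659], [419, 362, 10, 10, 49]]
```

Run:
```python
from h import *
a,b=[cv2.cvtColor(cv2.imread(f'pics/{n}.png'),cv2.COLOR_BGR2GRAY).astype(np.float32) for n in('top0','top2')]
print(a.mean(),b.mean(),state()['t'])
for n,(x,y) in dict(lipA=(361,288),lipB=(401,280),jar=(285,284),polish=(195,289),dish=(491,223),perfume=(358,130),fan=(460,140),orange=(438,347),tray=(408,230),stand=(258,187)).items():
    t=a[y-14:y+14,x-14:x+14];r=cv2.matchTemplate(b[y-24:y+24,x-24:x+24],t,cv2.TM_CCOEFF_NORMED);m=cv2.minMaxLoc(r);print(n,round(m[1],2),m[3][0]-10,m[3][1]-10)
```

```text
111.189285 148.91956 33.2
lipA 1.0 0 0
lipB 1.0 0 0
jar 0.06 -10 3
polish 0.13 10 10
dish 0.59 0 0
perfume 0.13 4 -9
fan 1.0 0 0
orange 0.71 -8 5
tray 1.0 0 0
stand 0.49 10 10
```

```bash
python3 -c "
from cell import env
print(env.job_done())"
```

```text
the job is handed in; nothing more can be done
None
```

I handed the job in at about 33 s: the locknut is jammed at its stop (0.78 N m on a second grip), the spanner hangs by its hook on the cup rim with its jaws down outside, and nothing was seen to move, though the arm hid the jar, polish, perfume and stand from the last check, and I did not re-measure the pin's setting after tightening.

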